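# Make ready the vaccine cooler

### The job

Get the bench cooler ready for the clinic session. First take every cooling plate from the draining stand and slide it down into a pair of guides in the cooler's rear well, one plate to a pair, any pair, lowering each gently until it sits on the floor of the well (never let it drop in). Then lift the vial caddy by its handle and set it upright on the floor of the front well, and last turn the control dial to 5; leave the other things on the desk alone.

Things in the scene. Friction and masses are not known exactly. Their poses are not given: they have to be found in the camera images.
- cooler: Fixed white open box, 236 (x) by 260 (y) mm, walls 85 mm high, floor 12 mm thick. Origin: centre of underside; x points away from the robot at yaw 0. Rear well (x 2..108, y -122..122 mm): four pairs of upright guide channels. Front well (x -110..-8, y -122..28): for the caddy. Grey control block (x -110..-8, y 28..122), top 85 mm high, carries the dial.
- plate1: Flat upright cooling plate of bare aluminium with a grey grip band along its top edge: 100 mm wide (own x), 8 mm thick (own y), 120 mm tall (own z), 0.22 kg. All plates are alike. Origin: centre of its underside. Starts on edge in the stand; pinch it across its thickness near the top. Absent in some runs (None).
- plate2: Flat upright cooling plate of bare aluminium with a grey grip band along its top edge: 100 mm wide (own x), 8 mm thick (own y), 120 mm tall (own z), 0.22 kg. All plates are alike. Origin: centre of its underside. Starts on edge in the stand; pinch it across its thickness near the top. Absent in some runs (None).
- plate3: Flat upright cooling plate of bare aluminium with a grey grip band along its top edge: 100 mm wide (own x), 8 mm thick (own y), 120 mm tall (own z), 0.22 kg. All plates are alike. Origin: centre of its underside. Starts on edge in the stand; pinch it across its thickness near the top. Absent in some runs (None).
- plate4: Flat upright cooling plate of bare aluminium with a grey grip band along its top edge: 100 mm wide (own x), 8 mm thick (own y), 120 mm tall (own z), 0.22 kg. All plates are alike. Origin: centre of its underside. Starts on edge in the stand; pinch it across its thickness near the top. Absent in some runs (None).
- stand: Fixed steel draining stand, 135 mm (x) by 240 mm (y), base 8 mm thick; origin at the centre of its underside. Four open slots at y = -94.5, -31.5, 31.5, 94.5 mm, each 13 mm wide between ribs 35 mm high, hold the plates on edge, width along x, their lower edge 8 mm above the table. Some slots may be empty.
- guide1 (a point): Seat of a guide pair on the rear well's floor, 12 mm above the table, midway between the two facing channels; a seated plate's origin lies here. Axes as the cooler's: plate width along x, thickness along y. Channels 11 mm wide, 106 mm clear from channel bottom to channel bottom. Seat spacing along y: 63 mm.
- guide2 (a point): As guide1, the next pair towards +y. The channels run up from the floor; over their top 13 mm, to 85 mm above the table, they flare to a mouth about 28 mm wide (and about 120 mm across the plate's width).
- guide3 (a point): As guide1, third pair towards +y. A seated plate's top stands 47 mm above the cooler's walls.
- guide4 (a point): As guide1, fourth pair, furthest to +y.
- caddy: White vial caddy 80 mm (own x) by 110 mm (own y), block 46 mm high with six glass vials up to 66 mm, 0.35 kg. Origin: centre of its underside. A steel bar handle runs along its y over the middle, 98 mm long, 12 mm wide (x) and 12 mm high, from 98 to 110 mm above the underside, on two end posts at y = -45 and 45 mm; pinch the bar across x at its middle.
- bay (a point): Centre of the front well's floor, 12 mm above the table; axes as the cooler's. The well is 102 mm (x) by 150 mm (y): the caddy fits with its own x along the cooler's x (either way round), about 11 mm free on each side in x and 20 mm in y.
- dial (a joint): Angle of the dial sleeve, rad: 0 at numeral 0, growing clockwise seen from above, 0.5236 (30 degrees) for each number, so 5 is at 2.618; end stops just past 0 and 9. It clicks into a detent at each number (about 0.05 N m to turn) and settles in the nearest one when let go.
- dial_axis (a point): Point on the dial's vertical axis at the top face of the control block, 85 mm above the table. The black ribbed sleeve is a round cylinder 44 mm across, from 2 to 38 mm above this point, gripped across its diameter from above in any direction. Numerals 0 to 9 are marked around it on the block, clockwise; 0 to 9 span 270 degrees and the gap faces the cooler's front (-x).
- dial_pointer (a point): Tip of the white pointer at the foot of the dial sleeve, 28 mm from the axis; it points at the number set (a white line on the sleeve's top shows the same). In the cooler's frame it points 135 degrees anticlockwise from x at 0 and 15 degrees clockwise from x at 5.
- spray: Bystander: a spray bottle, loose on the desk, to be left where it is. Origin: centre of its underside.
- vial1: Bystander: a vial, loose on the desk, to be left where it is. Origin: centre of its underside.
- vial2: Bystander: a vial, loose on the desk, to be left where it is. Origin: centre of its underside.
- vial3: Bystander: a vial, loose on the desk, to be left where it is. Origin: centre of its underside.
- dish: Bystander: a steel dish, loose on the desk, to be left where it is. Origin: centre of its underside.
- wipes: Bystander: a wipes box, loose on the desk, to be left where it is. Origin: centre of its underside.
- carton: Bystander: a carton, loose on the desk, to be left where it is. Origin: centre of its underside.
- cup: Bystander: a cup, loose on the desk, to be left where it is. Origin: centre of its underside.

How it is judged:
By the outcome, as a careful person would: the job done as asked, in the order asked, and still so for the second after the job is handed in, with the robot touching nothing.
Of plate1, plate2, plate3, plate4 only 2 to 4 are there at a start; the rules pass over those that are not, and their reading is None.
At some moment in a run one of caddy may be knocked a few centimetres aside while the robot is not near it.
It also fails if it takes over 210 s, if anything falls off the work surface, if the arm or the gripper's body presses on something with over 40 N, if the wrist force passes 120 N, or if a joint passes its speed limit or range.

### The arm

A 6-joint arm with a two-finger parallel gripper is mounted at the origin on the work surface. World frame = base frame: x ahead of the robot, y to its left, z up, the work surface at z = 0. Lengths are in m, angles in rad, forces in N, time in s.
With the tool pointing down it reaches from about 0.3 to 0.775 m from the base axis. Payload 14.6 kg.
Tool frame: the origin (TCP) lies at the very end of the fingers, on their centre line; the grasp point (between the pads) lies ctrl.grasp_offset behind it (ctrl.grasp_offset is the distance from the TCP to the grasp point, in m); z points along the fingers, y is the direction in which the jaws open and shut (so a half turn about z gives the same grasp; the last joint's range is limited). The gripper opens to 94 mm and grips with 3 to 60 N. Pads are 16 mm wide; open, the fingers measure 119 mm over their backs; the gripper's body (75 mm by 177 mm) begins 78 mm behind the grasp point.
Start: joints at [-1.399, 0.3, 1.521, -0, 1.321, -0.067], TCP at [0.13, -0.534, 0.205] pointing down, gripper open.
Joint ranges: [-3.03, 3.03], [-0.79, 2.21], [0.23, 2.52], [-1.04, 4.18], [0, 3.07], [-2.55, 2.55]. Speed limits (rad/s): [2.22, 2.22, 2.57, 3.14, 3.14, 3.14].

### API

Orientations are given as [roll, pitch, yaw] about the fixed x, y, z axes, in that order (R = Rz(yaw) Ry(pitch) Rx(roll)).
In Python, from station import ctrl gives the robot as it stands. The module is installed in compiled form; this text tells all that it offers.
- The arm moves only by the tool carry_out, never from a script. Its argument "deltas" is a list of rows, each an object of numbers: "x", "y", "z": the shift along the tool's x, y, z in units of 0.02 m (1.0 is 0.02 m); "wx", "wy", "wz": the turn, a rotation vector about the tool's x, y, z in units of 0.08 rad (1.0 is 0.08 rad); "jaw": the opening in per cent of the stroke, from 0 (shut) to 100 (fully open). A call has 1 to 12 rows; each row shifts and turns the commanded pose from where the row before left it, along the tool's axes as they then stand; what a row does not reach is not made up. A row lasts 1/12 s, in which the tool goes at most 41.7 mm and 7.16 degrees, less where a joint would pass 70% of its speed; a pose out of reach is approached as far as the arm can. A call with a number of a shift or a turn outside -1 to 1 is refused whole. A call with a gripper value outside its range is refused whole. The fingers move at their own pace and stop on an object; "squeeze" is the grip in N (left out, the last holds). Time passes only in rows, so rows that do not move let the fingers close. It gives the time, the measured TCP pose, the force and the opening at its end, in the units of the state.
- ctrl.get_obs(): the state, without advancing time (a new reading comes with each control period).
- ctrl.camera(name): name is "scene" or "top" or "wrist"; returns the picture (420x560x3 uint8, blue, green, red); there is no depth.
- ctrl.camera_params(name): a dict with "mtx" (3x3 intrinsics, pixels), "dist" ([k1, k2, p1, p2, k3] as OpenCV has them; the pictures are not rectified), "origin" and "attitude" of the camera in the world. Camera axes: x right, y down, z forward; pixel columns grow to the right and rows downward; lengths in m; the calibration is good to about 2 mm. A picture is of the moment at which its call begins: read the wrist's pose just before it. camera_params takes no time and is no camera call; for the wrist camera it gives the pose at the moment of the call.
- ctrl.hand_in(): hands the job in, once; it reports no verdict.
Trained networks look in the newest picture that a camera, given by its name, has taken for a name from the list of things; names that differ only in an ending like _2 or _b are one class to them, and where a whole thing is asked for, a point or a joint stands for the part that bears it (a point fixed in the world has none). Each returns a list of dicts, best first, with "conf" (0 to 1); they miss things now and then, are a little off and sometimes report something else, mostly with a low value. They report only what shows in the picture. A call takes as long as a camera call.
- ctrl.boxes_of(camera, label): "rect" ([left, top, right, bottom] in pixels, round what is visible of it).
- ctrl.mark_of(camera, label): "position" ([row, column] in pixels: a listed point, or the origin of a listed thing).
The state is a dict: "time_s": time; "qpos": joint angles; "joint_vel": joint speeds; "tau": joint torques, N m; "ee_pos": TCP position; "eef_rot": TCP orientation; "force": force on the tool from outside, world axes, zero at the start; "moment": the same for the moment, N m; "grip_width": finger opening in m.
Only numpy, scipy, OpenCV 4.12 (cv2) and the standard library are available. Lean on these libraries where they do the work, as an engineer would, in place of code of your own. Each camera call takes 0.05 s, during which the arm holds its last target.

## Working session

There is one attempt and no reset: what is moved stays moved. The work goes in short steps, Python scripts to look and compute and a tool call to move; the robot and the scene stay as the last step left them, time stands still between calls to the robot, and variables do not carry over. Pictures are saved under pics/ and viewed, and the job is handed in when it is done.

Besides the shell and the picture viewer there is one more tool, called by a JSON object that holds its "method" and its "body", one argument or row to a line. carry_out: Moves the arm, as the interface text tells. Its arguments: {"type":"object","properties":{"deltas":{"type":"array"},"squeeze":{"type":"number"}},"required":["deltas"]}

```bash
mkdir -p pics; ls
python3 - <<'E'
from station import ctrl
import cv2
print(ctrl.get_obs()); print(ctrl.grasp_offset)
for n in ["scene","top","wrist"]:
    im=ctrl.camera(n); cv2.imwrite(f"pics/{n}0.png",im); print(n,ctrl.camera_params(n))
E
```

```text
pics
{'time_s': 0.0, 'qpos': array([-1.39863924e+00,  3.00493492e-01,  1.52158649e+00,  4.37650500e-05,
        1.32074258e+00, -6.66036193e-02]), 'joint_vel': array([ 4.29988278e-04, -6.73730560e-05, -6.63295713e-06, -7.19404190e-04,
        2.76629342e-04,  1.65764086e-03]), 'tau': array([ 1.16898968e-04, -5.31804264e+01, -3.52738667e+01,  7.08943186e-02,
        2.44784314e-02, -5.78338904e-05]), 'ee_pos': array([ 0.13003318, -0.53412288,  0.20487178]), 'eef_rot': array([-3.14036830e+00, -1.24152145e-04,  2.38749774e-01]), 'force': array([0.30585364, 0.16749756, 0.54144661]), 'moment': array([-0.03380716,  0.00832463, -0.00720454]), 'grip_width': 0.09392577046574525}
0.0188
scene {'mtx': array([[543.80990022,   0.        , 277.15360834],
       [  0.        , 543.80990022, 216.51559544],
       [  0.        ,   0.        ,   1.        ]]), 'dist': array([0.00332549, 0.        , 0.        , 0.        , 0.        ]), 'origin': array([ 1.34706469, -0.30713559,  0.97967362]), 'attitude': array([-2.3683845 ,  0.00468389,  1.22498653])}
top {'mtx': array([[418.62011665,   0.        , 274.79545451],
       [  0.        , 418.62011665, 208.31157332],
       [  0.        ,   0.        ,   1.        ]]), 'dist': array([-0.04390361,  0.        ,  0.        ,  0.        ,  0.        ]), 'origin': array([0.32462263, 0.01091868, 1.23775763]), 'attitude': array([-2.94497713e+00, -1.85031430e-03, -1.59935046e+00])}
wrist {'mtx': array([[328.93958733,   0.        , 275.83048486],
       [  0.        , 328.93958733, 209.86804466],
       [  0.        ,   0.        ,   1.        ]]), 'dist': array([-0.05003843,  0.        ,  0.        ,  0.        ,  0.        ]), 'origin': array([ 0.19866621, -0.51756815,  0.38454702]), 'attitude': array([ 2.89352368e+00,  1.38745091e-03, -1.33070926e+00])}
```

View pics/top0.png

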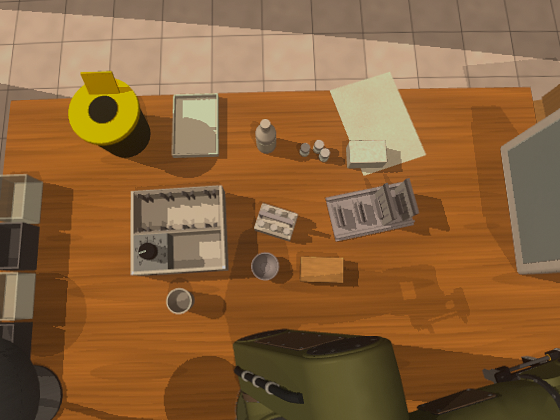

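View pics/scene0.png

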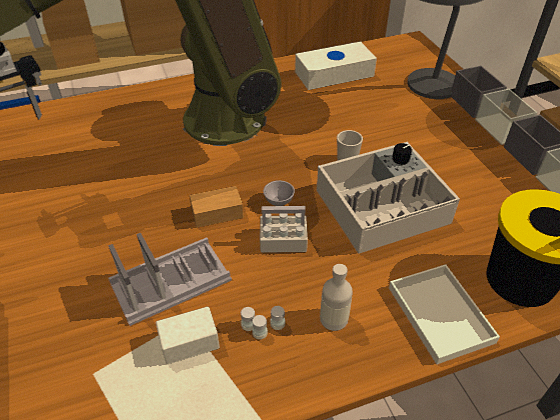

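View pics/wrist0.png

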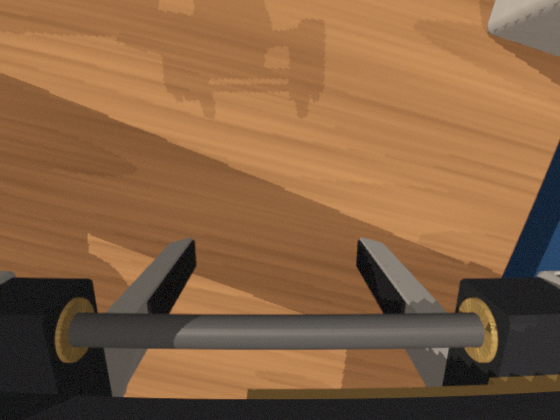

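```bash
cat > h.py <<'E'
import numpy as np, cv2
from scipy.spatial.transform import Rotation as Ro
from station import ctrl
def cam(n):
    p=ctrl.camera_params(n); R=Ro.from_euler('xyz',p['attitude']).as_matrix()
    return p['mtx'],p['dist'],np.array(p['origin']),R
def back(n,rc,z,c=None):
    K,d,o,R=c or cam(n)
    u=cv2.undistortPoints(np.array([[[rc[1],rc[0]]]],float),K,d)[0,0]
    v=R@np.array([u[0],u[1],1]); return o+v*(z-o[2])/v[2]
def proj(n,P,c=None):
    K,d,o,R=c or cam(n)
    r=R.T; q,_=cv2.projectPoints(np.atleast_2d(np.array(P,float)),cv2.Rodrigues(r)[0],-r@o,K,d)
    return q[:,0]
def w(xyz,yaw,pts):
    pts=np.atleast_2d(pts);c,s=np.cos(yaw),np.sin(yaw)
    return np.array(xyz)+pts@np.array([[c,s,0],[-s,c,0],[0,0,1]])
E
python3 - <<'E'
from h import *
Z=dict(cooler=0,stand=0,plate1=.008,guide1=.012,guide4=.012,guide2=.012,guide3=.012,caddy=0,bay=.012,dial_axis=.085,dial_pointer=.085,spray=0,dish=0,wipes=0,carton=0,cup=0,vial1=0)
for l,z in Z.items():
  for n in ["top","scene"]:
    for m in ctrl.mark_of(n,l)[:4]:
        if m['conf']>.3: print(l,n,np.round(m['conf'],2),np.round(m['position'],1),np.round(back(n,m['position'],z)[:2],4))
for n in ["top","scene"]:
    print(n,ctrl.boxes_of(n,"plate1"))
im=cv2.imread('pics/top0.png'); cv2.imwrite('pics/t_st.png',cv2.resize(im[165:255,240:430],None,fx=4,fy=4,interpolation=2))
cv2.imwrite('pics/t_co.png',cv2.resize(im[175:290,120:240],None,fx=5,fy=5,interpolation=2))
im=cv2.imread('pics/scene0.png');cv2.imwrite('pics/s_st.png',cv2.resize(im[180:335,100:320],None,fx=3.5,fy=3.5,interpolation=2))
E
```

```text
cooler top 0.61 [236.  185.6] [0.4944 0.2698]
cooler scene 0.66 [206.5 378.6] [0.5015 0.2687]
stand top 0.63 [213.2 367.2] [ 0.5481 -0.2765]
stand scene 0.74 [279.7 168.8] [ 0.5498 -0.2854]
plate1 top 0.76 [199.8 397.8] [ 0.5851 -0.3705]
plate1 top 0.71 [208.2 381.5] [ 0.5607 -0.3189]
plate1 top 0.71 [148.1 266.4] [0.7596 0.0221]
plate1 scene 0.97 [298.4 129.4] [ 0.5775 -0.377 ]
plate1 scene 0.92 [286.2 155.2] [ 0.5639 -0.3178]
plate1 scene 0.55 [221.1 382.6] [0.5578 0.2496]
guide1 top 0.97 [215.4 152.6] [0.5573 0.3669]
guide1 top 0.88 [212.2 211.4] [0.5621 0.191 ]
guide1 top 0.79 [216.7 173.3] [0.5517 0.3048]
guide1 top 0.37 [157.4 363.3] [ 0.7202 -0.2744]
guide1 scene 0.89 [214.3 404.9] [0.5591 0.3103]
guide1 scene 0.81 [220.3 381.5] [0.5577 0.246 ]
guide1 scene 0.76 [227.6 359.4] [0.5613 0.1841]
guide1 scene 0.74 [320.3 331.4] [0.7818 0.0125]
guide4 top 0.97 [215.4 152.6] [0.5573 0.3669]
guide4 top 0.88 [212.2 211.4] [0.5621 0.191 ]
guide4 top 0.79 [216.7 173.3] [0.5517 0.3048]
guide4 top 0.37 [157.4 363.3] [ 0.7202 -0.2744]
guide4 scene 0.89 [214.3 404.9] [0.5591 0.3103]
guide4 s
[... 1746 characters left out ...]
44]
carton scene 0.59 [211.5 216.4] [ 0.3763 -0.1264]
cup top 0.84 [294.6 185. ] [0.3228 0.2697]
cup top 0.66 [224.4 277.8] [ 0.5217 -0.006 ]
cup scene 0.61 [159.4 347.2] [0.303  0.2727]
cup scene 0.32 [283.7 155.7] [ 0.5509 -0.3155]
vial1 top 0.67 [156.6 304.8] [ 0.7315 -0.0959]
vial1 top 0.62 [149.7 313.5] [ 0.7532 -0.1239]
vial1 top 0.53 [155.7 323.6] [ 0.7328 -0.1542]
vial1 scene 0.83 [334.9 258.8] [ 0.7561 -0.1396]
vial1 scene 0.53 [328.  245.4] [ 0.7306 -0.1607]
top [{'rect': [396.5, 176.5, 419.4, 223.7], 'conf': 0.97}, {'rect': [377.4, 183.8, 396.2, 223.7], 'conf': 0.95}, {'rect': [257.9, 121.2, 273.7, 155.6], 'conf': 0.47}]
scene [{'rect': [137.5, 233.8, 165.2, 298.7], 'conf': 0.57}]
```

```bash
ls pics
```

```text
s_st.png
scene0.png
t_co.png
t_st.png
top0.png
wrist0.png
```

View pics/t_st.png

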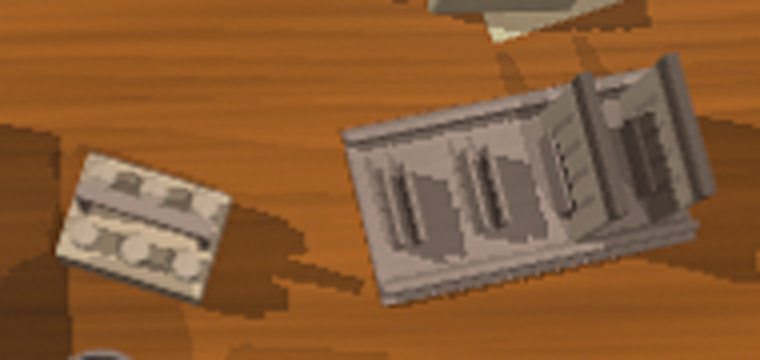

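View pics/t_co.png

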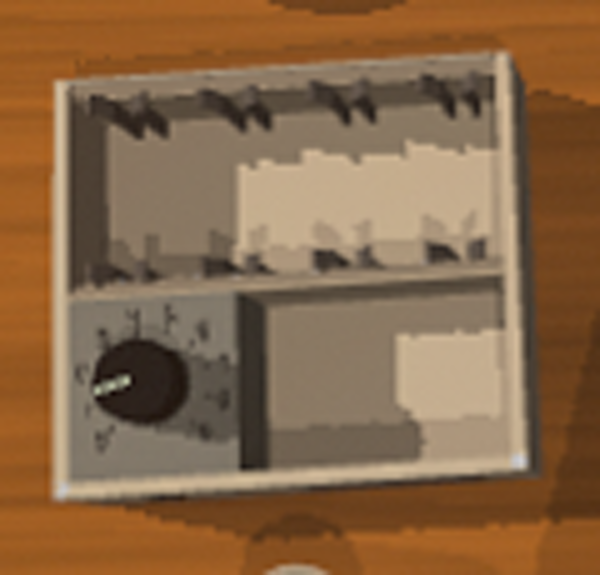

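View pics/s_st.png

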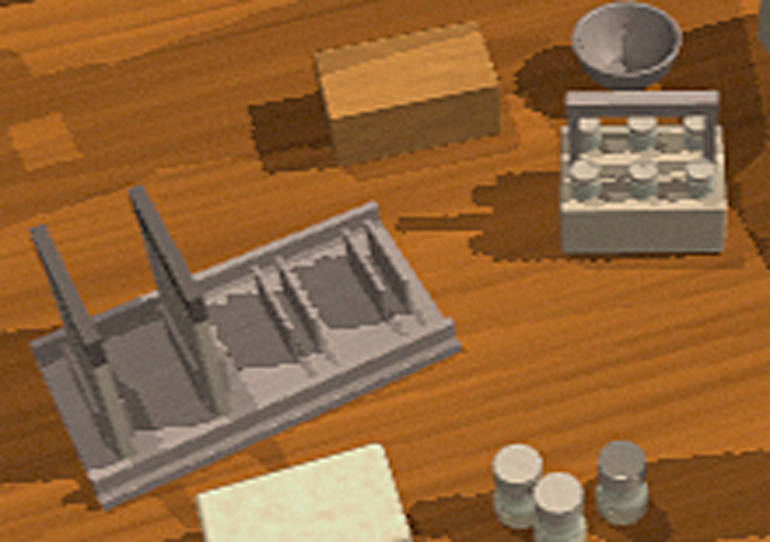

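Run:
```python
from h import *
from scipy.optimize import least_squares
def px(u,v,s,x0,y0): return ((u+.5)/s-.5+x0,(v+.5)/s-.5+y0)
uv=np.array([px(57,82,5,120,175),px(508,53,5,120,175),px(527,468,5,120,175),px(60,492,5,120,175)])
M=np.array([[.118,.13,.085],[.118,-.13,.085],[-.118,-.13,.085],[-.118,.13,.085]])
c=cam('top')
r=least_squares(lambda p:(proj('top',w([p[0],p[1],0],p[2],M),c)-uv).ravel(),[.5,.27,0])
print('cooler',r.x,r.fun)
x,y,a=r.x
for n,P in dict(g1=[.055,-.0945,.012],g2=[.055,-.0315,.012],g3=[.055,.0315,.012],g4=[.055,.0945,.012],bay=[-.059,-.047,.012],ax=[-.059,.075,.085]).items(): print(n,w([x,y,0],a,P))
# plates
for e in [((672,58),(708,192)),((583,75),(618,222))]:
    P=[back('top',px(*q,4,240,165)[::-1],.128) for q in e]; print(P, (P[0]+P[1])/2, np.linalg.norm(P[0]-P[1]),np.arctan2(*(P[0]-P[1])[[1,0]]))
print([w([.5615,-.3189,0],np.arctan2(*(np.array([.5,0]))),[0,0,0])])
```

```text
cooler [0.50432848 0.27615027 0.03600493] [-0.20213254 -0.59830897  0.71238139 -0.57867221  0.39117143 -0.01604865
 -0.89917517  1.06350738]
g1 [[0.56269456 0.18369136 0.012     ]]
g2 [[0.56042674 0.24665053 0.012     ]]
g3 [[0.55815892 0.3096097  0.012     ]]
g4 [[0.5558911  0.37256887 0.012     ]]
bay [[0.44705858 0.2270569  0.012     ]]
ax [[0.44266693 0.34897783 0.085     ]]
[array([ 0.61719091, -0.36570489,  0.128     ]), array([ 0.52275383, -0.38174495,  0.128     ])] [ 0.56997237 -0.37372492  0.128     ] 0.09578958661212245 0.16824353844476173
[array([ 0.60675901, -0.30296092,  0.128     ]), array([ 0.50394928, -0.31847739,  0.128     ])] [ 0.55535414 -0.31071915  0.128     ] 0.10397403841447779 0.1497936382937749
[array([[ 0.5615, -0.3189,  0.    ]])]
```

```bash
cat > plan.py <<'E'
import sys
from h import *
def plan(tx,ty,tz,tyaw):
    o=ctrl.get_obs(); R=Ro.from_euler('xyz',o['eef_rot']).as_matrix()
    Rt=Ro.from_euler('xyz',[np.pi,0,tyaw]).as_matrix()
    d=R.T@(np.array([tx,ty,tz])-o['ee_pos'])/.02
    rv=Ro.from_matrix(R.T@Rt).as_rotvec()/.08
    print('t%.2f'%o['time_s'],'pos',np.round(o['ee_pos'],4),'rpy',np.round(o['eef_rot'],4),'F',np.round(o['force'],1),'g %.4f'%o['grip_width'])
    print('total shift',np.round(d,2),'turn',np.round(rv,2),'min rows',max(abs(d).max(),abs(rv).max()))
if __name__=='__main__': plan(*map(float,sys.argv[1:5]))
E
python3 plan.py .49 -.335 .25 .158
```

```text
t1.95 pos [ 0.1301 -0.5344  0.2055] rpy [ 3.1415 -0.      0.2389] F [0.1 0.6 0.7] g 0.0936
total shift [19.84 -5.43 -2.23] turn [ 0.   -0.    1.01] min rows 19.842970282316948
```

{"method": "carry_out", "body": {
  "deltas": [
    {"x": 0.8,"y": -0.22,"z": -0.3,"wz": 0.08,"jaw": 50},
    {"x": 0.83,"y": -0.22,"z": -0.3,"wz": 0.08},
    {"x": 0.83,"y": -0.22,"z": -0.3,"wz": 0.08},
    {"x": 0.83,"y": -0.22,"z": -0.3,"wz": 0.08},
    {"x": 0.83,"y": -0.22,"z": -0.3,"wz": 0.08},
    {"x": 0.83,"y": -0.22,"z": -0.3,"wz": 0.08},
    {"x": 0.83,"y": -0.22,"z": -0.3,"wz": 0.08},
    {"x": 0.83,"y": -0.22,"wz": 0.08},
    {"x": 0.83,"y": -0.22,"wz": 0.08},
    {"x": 0.83,"y": -0.22,"wz": 0.08},
    {"x": 0.83,"y": -0.22,"wz": 0.08},
    {"x": 0.83,"y": -0.22,"wz": 0.08}
  ]
}}

```text
invalid input
```

{"method": "carry_out", "body": {
  "deltas": [
    {"x": 0.83,"y": -0.22},
    {"x": 0.83,"y": -0.22},
    {"x": 0.83,"y": -0.22},
    {"x": 0.83,"y": -0.22},
    {"x": 0.83,"y": -0.22},
    {"x": 0.83,"y": -0.22},
    {"x": 0.83,"y": -0.22},
    {"x": 0.83,"y": -0.22},
    {"x": 0.83,"y": -0.22},
    {"x": 0.83,"y": -0.22},
    {"x": 0.83,"y": -0.22},
    {"x": 0.83,"y": -0.22}
  ]
}}

```text
invalid input
```

Run:
```python
from h import *
import plan
plan.plan(.49,-.335,.25,.158)
c=cam('wrist'); im=ctrl.camera('wrist'); cv2.imwrite('pics/w1.png',im); np.save('w1.npy',np.array(c,dtype=object),allow_pickle=True)
print(ctrl.boxes_of('wrist','plate1'))
```

```text
t1.95 pos [ 0.1301 -0.5344  0.2055] rpy [ 3.1415 -0.      0.2389] F [0.1 0.6 0.7] g 0.0936
total shift [19.84 -5.43 -2.23] turn [ 0.   -0.    1.01] min rows 19.842970282316948
[]
```

View pics/w1.png

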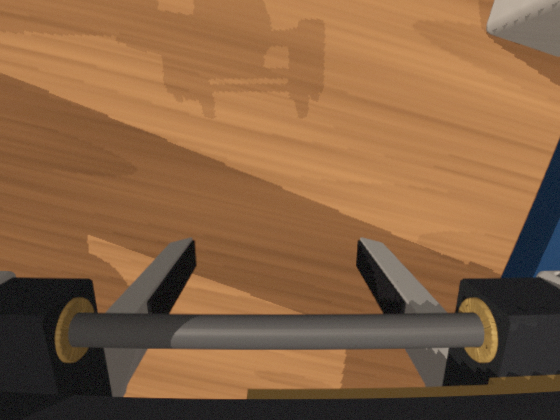

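{"method": "carry_out", "body": {
  "deltas": [
    {"x": 0.8,"y": -0.22,"z": -0.3,"wx": 0,"wy": 0,"wz": 0.1,"jaw": 50},
    {"x": 0.8,"y": -0.22,"z": -0.3,"wx": 0,"wy": 0,"wz": 0.1,"jaw": 50},
    {"x": 0.8,"y": -0.22,"z": -0.3,"wx": 0,"wy": 0,"wz": 0.1,"jaw": 50},
    {"x": 0.8,"y": -0.22,"z": -0.3,"wx": 0,"wy": 0,"wz": 0.1,"jaw": 50},
    {"x": 0.8,"y": -0.22,"z": -0.3,"wx": 0,"wy": 0,"wz": 0.1,"jaw": 50},
    {"x": 0.8,"y": -0.22,"z": -0.3,"wx": 0,"wy": 0,"wz": 0.1,"jaw": 50},
    {"x": 0.8,"y": -0.22,"z": -0.3,"wx": 0,"wy": 0,"wz": 0.1,"jaw": 50},
    {"x": 0.8,"y": -0.22,"z": -0.3,"wx": 0,"wy": 0,"wz": 0.1,"jaw": 50},
    {"x": 0.8,"y": -0.22,"z": 0,"wx": 0,"wy": 0,"wz": 0.1,"jaw": 50},
    {"x": 0.8,"y": -0.22,"z": 0,"wx": 0,"wy": 0,"wz": 0.1,"jaw": 50},
    {"x": 0.8,"y": -0.22,"z": 0,"wx": 0,"wy": 0,"wz": 0,"jaw": 50},
    {"x": 0.8,"y": -0.22,"z": 0,"wx": 0,"wy": 0,"wz": 0,"jaw": 50}
  ]
}}

```text
time_s: 3.05
ee_pos: [0.3088, -0.4449, 0.2535]
eef_rot: [3.141, -0.0, 0.159]
force: [-0.7, -0.6, 0.9]
grip_width: 0.0471
```

{"method": "carry_out", "body": {
  "deltas": [
    {"x": 0.8,"y": -0.35,"z": 0,"wx": 0,"wy": 0,"wz": 0,"jaw": 50},
    {"x": 0.8,"y": -0.35,"z": 0,"wx": 0,"wy": 0,"wz": 0,"jaw": 50},
    {"x": 0.8,"y": -0.35,"z": 0,"wx": 0,"wy": 0,"wz": 0,"jaw": 50},
    {"x": 0.8,"y": -0.35,"z": 0,"wx": 0,"wy": 0,"wz": 0,"jaw": 50},
    {"x": 0.8,"y": -0.35,"z": 0,"wx": 0,"wy": 0,"wz": 0,"jaw": 50},
    {"x": 0.8,"y": -0.35,"z": 0,"wx": 0,"wy": 0,"wz": 0,"jaw": 50},
    {"x": 0.8,"y": -0.35,"z": 0,"wx": 0,"wy": 0,"wz": 0,"jaw": 50},
    {"x": 0.8,"y": -0.35,"z": 0,"wx": 0,"wy": 0,"wz": 0,"jaw": 50},
    {"x": 0.8,"y": -0.35,"z": 0,"wx": 0,"wy": 0,"wz": 0,"jaw": 50},
    {"x": 0.8,"y": -0.35,"z": 0,"wx": 0,"wy": 0,"wz": 0,"jaw": 50},
    {"x": 0.8,"y": -0.35,"z": 0,"wx": 0,"wy": 0,"wz": 0,"jaw": 50},
    {"x": 0,"y": 0,"z": 0,"wx": 0,"wy": 0,"wz": 0,"jaw": 50}
  ]
}}

```text
time_s: 4.05
ee_pos: [0.4715, -0.3399, 0.2532]
eef_rot: [-3.141, -0.0, 0.161]
force: [-0.7, 0.9, -0.3]
grip_width: 0.047
```

```bash
cat > look.py <<'E'
import sys,pickle
from h import *
def look(tag,cn='wrist'):
    c=cam(cn); im=ctrl.camera(cn); cv2.imwrite(f'pics/{tag}.png',im); pickle.dump(c,open(f'{tag}.pkl','wb')); return im,c
if __name__=='__main__':
    look(sys.argv[1], sys.argv[2] if len(sys.argv)>2 else 'wrist')
E
python3 plan.py .49 -.335 .25 .158; python3 look.py w2
python3 - <<'E'
from h import *
print(ctrl.boxes_of('wrist','plate1'))
E
```

```text
t4.05 pos [ 0.4715 -0.3399  0.2532] rpy [-3.1411e+00 -2.0000e-04  1.6090e-01] F [-0.7  0.9 -0.3] g 0.0470
total shift [ 0.95 -0.1   0.16] turn [-0.01 -0.    0.04] min rows 0.9524588806120656
[{'rect': [313.5, 42.0, 343.4, 157.9], 'conf': 0.85}, {'rect': [257.7, 47.6, 273.4, 160.2], 'conf': 0.6}]
```

View pics/w2.png

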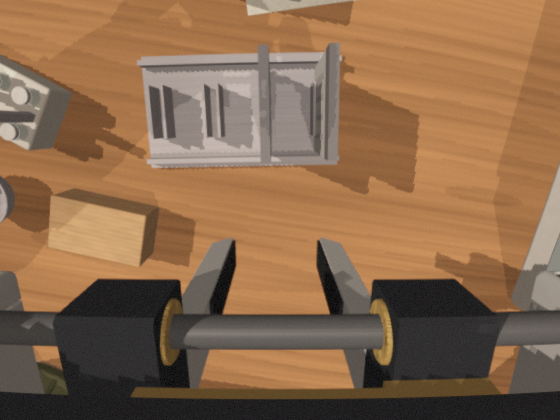

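Run:
```python
import cv2
im=cv2.imread('pics/w2.png')
cv2.imwrite('pics/w2c.png',cv2.resize(im[35:175,240:350],None,fx=5,fy=4,interpolation=2))
```

```text
(no output)
```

View pics/w2c.png

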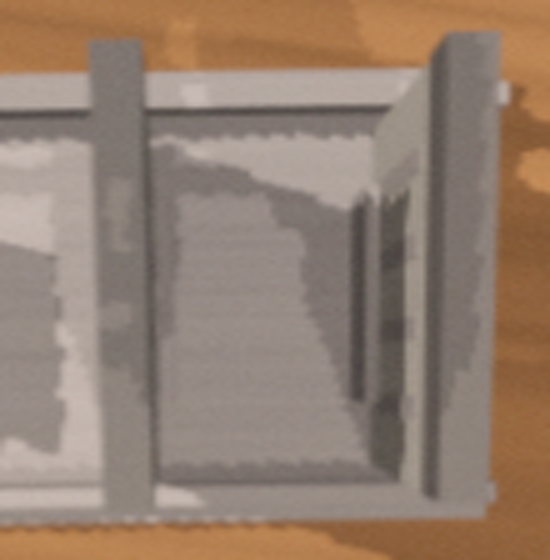

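Run:
```python
from h import *
import pickle
c=pickle.load(open('w2.pkl','rb'))
f=lambda u,v: back('wrist',((v+.5)/4-.5+35,(u+.5)/5-.5+240),.128,c)
for q in ([(90,40),(142,40),(107,508),(156,508)],[(445,33),(499,33),(438,500),(490,500)]):
    P=[f(*a)[:2] for a in q]; fa=(P[0]+P[1])/2; ne=(P[2]+P[3])/2
    print('far',fa,'near',ne,'mid',(fa+ne)/2,'len',np.linalg.norm(fa-ne),'yaw',np.arctan2(*(fa-ne)[::-1]),'thk',np.linalg.norm(P[0]-P[1]),np.linalg.norm(P[2]-P[3]))
```

```text
far [ 0.60746605 -0.30617941] near [ 0.50879824 -0.32436778] mid [ 0.55813215 -0.3152736 ] len 0.10033022789992115 yaw 0.18229297765842745 thk 0.008922844888202991 0.009041447468744229
far [ 0.61891193 -0.36620902] near [ 0.52058679 -0.38459072] mid [ 0.56974936 -0.37539987] len 0.10002859564016842 yaw 0.18481477824956993 thk 0.009293147193800238 0.009617972784299857
```

```bash
python3 plan.py .5581 -.3153 .094 .183
```

```text
t4.15 pos [ 0.4698 -0.3413  0.2533] rpy [-3.1414e+00  3.0000e-04  1.5970e-01] F [-0.2  0.2 -1. ] g 0.0473
total shift [ 4.57 -0.58  7.96] turn [-0.    0.   -0.29] min rows 7.961304520173765
```

{"method": "carry_out", "body": {
  "deltas": [
    {"x": 0.76,"y": -0.1,"z": 0.3,"wx": 0,"wy": 0,"wz": -0.1,"jaw": 50},
    {"x": 0.76,"y": -0.1,"z": 0.3,"wx": 0,"wy": 0,"wz": -0.1,"jaw": 50},
    {"x": 0.76,"y": -0.1,"z": 0.3,"wx": 0,"wy": 0,"wz": -0.1,"jaw": 50},
    {"x": 0.76,"y": -0.1,"z": 0.3,"wx": 0,"wy": 0,"wz": 0,"jaw": 50},
    {"x": 0.76,"y": -0.1,"z": 0.3,"wx": 0,"wy": 0,"wz": 0,"jaw": 50},
    {"x": 0.76,"y": -0.1,"z": 0.3,"wx": 0,"wy": 0,"wz": 0,"jaw": 50},
    {"x": 0,"y": 0,"z": 0.4,"wx": 0,"wy": 0,"wz": 0,"jaw": 50},
    {"x": 0,"y": 0,"z": 0.4,"wx": 0,"wy": 0,"wz": 0,"jaw": 50},
    {"x": 0,"y": 0,"z": 0.4,"wx": 0,"wy": 0,"wz": 0,"jaw": 50},
    {"x": 0,"y": 0,"z": 0.4,"wx": 0,"wy": 0,"wz": 0,"jaw": 50},
    {"x": 0,"y": 0,"z": 0.2,"wx": 0,"wy": 0,"wz": 0,"jaw": 50},
    {"x": 0,"y": 0,"z": 0,"wx": 0,"wy": 0,"wz": 0,"jaw": 50}
  ]
}}

```text
time_s: 5.15
ee_pos: [0.5567, -0.314, 0.1804]
eef_rot: [-3.141, 0.001, 0.182]
force: [-0.2, -0.4, 0.8]
grip_width: 0.0469
```

```bash
python3 plan.py .5581 -.3153 .094 .183;python3 look.py w3
```

```text
t5.15 pos [ 0.5567 -0.314   0.1804] rpy [-3.1406e+00  1.1000e-03  1.8220e-01] F [-0.2 -0.4  0.8] g 0.0469
total shift [0.06 0.08 4.32] turn [-0.01  0.01 -0.01] min rows 4.322043296618331
```

View pics/w3.png

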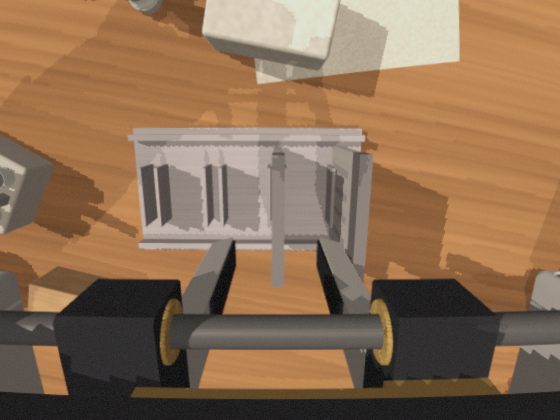

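{"method": "carry_out", "body": {
  "deltas": [
    {"x": 0,"y": 0,"z": 0.5,"wx": 0,"wy": 0,"wz": 0,"jaw": 50},
    {"x": 0,"y": 0,"z": 0.5,"wx": 0,"wy": 0,"wz": 0,"jaw": 50},
    {"x": 0,"y": 0,"z": 0.5,"wx": 0,"wy": 0,"wz": 0,"jaw": 50},
    {"x": 0,"y": 0,"z": 0.5,"wx": 0,"wy": 0,"wz": 0,"jaw": 50},
    {"x": 0,"y": 0,"z": 0.5,"wx": 0,"wy": 0,"wz": 0,"jaw": 50},
    {"x": 0,"y": 0,"z": 0.5,"wx": 0,"wy": 0,"wz": 0,"jaw": 50},
    {"x": 0,"y": 0,"z": 0.5,"wx": 0,"wy": 0,"wz": 0,"jaw": 50},
    {"x": 0,"y": 0,"z": 0.5,"wx": 0,"wy": 0,"wz": 0,"jaw": 50},
    {"x": 0,"y": 0,"z": 0.3,"wx": 0,"wy": 0,"wz": 0,"jaw": 50},
    {"x": 0,"y": 0,"z": 0,"wx": 0,"wy": 0,"wz": 0,"jaw": 50},
    {"x": 0,"y": 0,"z": 0,"wx": 0,"wy": 0,"wz": 0,"jaw": 50}
  ]
}}

```text
time_s: 6.12
ee_pos: [0.5575, -0.3138, 0.0953]
eef_rot: [-3.141, 0.0, 0.183]
force: [-0.2, -0.1, 0.1]
grip_width: 0.0469
```

{"method": "carry_out", "body": {
  "deltas": [
    {"x": 0,"y": 0,"z": 0,"wx": 0,"wy": 0,"wz": 0,"jaw": 0},
    {"x": 0,"y": 0,"z": 0,"wx": 0,"wy": 0,"wz": 0,"jaw": 0},
    {"x": 0,"y": 0,"z": 0,"wx": 0,"wy": 0,"wz": 0,"jaw": 0},
    {"x": 0,"y": 0,"z": 0,"wx": 0,"wy": 0,"wz": 0,"jaw": 0},
    {"x": 0,"y": 0,"z": 0,"wx": 0,"wy": 0,"wz": 0,"jaw": 0},
    {"x": 0,"y": 0,"z": 0,"wx": 0,"wy": 0,"wz": 0,"jaw": 0},
    {"x": 0,"y": 0,"z": 0,"wx": 0,"wy": 0,"wz": 0,"jaw": 0},
    {"x": 0,"y": 0,"z": 0,"wx": 0,"wy": 0,"wz": 0,"jaw": 0}
  ],
  "squeeze": 30
}}

```text
time_s: 6.78
ee_pos: [0.5575, -0.3137, 0.0955]
eef_rot: [-3.142, -0.0, 0.183]
force: [-0.5, 0.2, 1.4]
grip_width: 0.0078
```

{"method": "carry_out", "body": {
  "deltas": [
    {"x": 0,"y": 0,"z": -0.3,"wx": 0,"wy": 0,"wz": 0,"jaw": 0},
    {"x": 0,"y": 0,"z": -0.6,"wx": 0,"wy": 0,"wz": 0,"jaw": 0},
    {"x": 0,"y": 0,"z": -0.8,"wx": 0,"wy": 0,"wz": 0,"jaw": 0},
    {"x": 0,"y": 0,"z": -0.8,"wx": 0,"wy": 0,"wz": 0,"jaw": 0},
    {"x": 0,"y": 0,"z": -0.8,"wx": 0,"wy": 0,"wz": 0,"jaw": 0},
    {"x": 0,"y": 0,"z": -0.8,"wx": 0,"wy": 0,"wz": 0,"jaw": 0},
    {"x": 0,"y": 0,"z": -0.8,"wx": 0,"wy": 0,"wz": 0,"jaw": 0},
    {"x": 0,"y": 0,"z": -0.8,"wx": 0,"wy": 0,"wz": 0,"jaw": 0},
    {"x": 0,"y": 0,"z": -0.8,"wx": 0,"wy": 0,"wz": 0,"jaw": 0},
    {"x": 0,"y": 0,"z": -0.8,"wx": 0,"wy": 0,"wz": 0,"jaw": 0},
    {"x": 0,"y": 0,"z": -0.8,"wx": 0,"wy": 0,"wz": 0,"jaw": 0},
    {"x": 0,"y": 0,"z": -0.3,"wx": 0,"wy": 0,"wz": 0,"jaw": 0}
  ]
}}

```text
time_s: 7.78
ee_pos: [0.5578, -0.314, 0.2669]
eef_rot: [3.139, -0.003, 0.183]
force: [1.2, -0.1, -1.4]
grip_width: 0.0077
```

```bash
python3 plan.py .52 .22 .27 .036
```

```text
t7.78 pos [ 0.5578 -0.314   0.2669] rpy [ 3.1389e+00 -2.8000e-03  1.8280e-01] F [ 1.2 -0.1 -1.4] g 0.0077
total shift [  3.   -26.6   -0.22] turn [ 0.03 -0.04  1.83] min rows 26.599717239094744
```

{"method": "carry_out", "body": {
  "deltas": [
    {"x": 0,"y": -0.4,"z": 0,"wx": 0,"wy": 0,"wz": 0.15,"jaw": 0},
    {"x": 0,"y": -0.8,"z": 0,"wx": 0,"wy": 0,"wz": 0.15,"jaw": 0},
    {"x": 0,"y": -1,"z": 0,"wx": 0,"wy": 0,"wz": 0.15,"jaw": 0},
    {"x": 0,"y": -1,"z": 0,"wx": 0,"wy": 0,"wz": 0.15,"jaw": 0},
    {"x": 0,"y": -1,"z": 0,"wx": 0,"wy": 0,"wz": 0.15,"jaw": 0},
    {"x": 0,"y": -1,"z": 0,"wx": 0,"wy": 0,"wz": 0.15,"jaw": 0},
    {"x": 0,"y": -1,"z": 0,"wx": 0,"wy": 0,"wz": 0.15,"jaw": 0},
    {"x": 0,"y": -1,"z": 0,"wx": 0,"wy": 0,"wz": 0.15,"jaw": 0},
    {"x": 0,"y": -1,"z": 0,"wx": 0,"wy": 0,"wz": 0.15,"jaw": 0},
    {"x": 0,"y": -1,"z": 0,"wx": 0,"wy": 0,"wz": 0.15,"jaw": 0},
    {"x": 0,"y": -1,"z": 0,"wx": 0,"wy": 0,"wz": 0.15,"jaw": 0},
    {"x": 0,"y": -1,"z": 0,"wx": 0,"wy": 0,"wz": 0.15,"jaw": 0}
  ]
}}

```text
time_s: 8.78
ee_pos: [0.5315, -0.0899, 0.2626]
eef_rot: [-3.141, 0.001, 0.038]
force: [1.1, -0.7, -2.0]
grip_width: 0.0081
```

```bash
python3 plan.py .52 .22 .27 .036
```

```text
t8.78 pos [ 0.5315 -0.0899  0.2626] rpy [-3.1412e+00  1.2000e-03  3.7700e-02] F [ 1.1 -0.7 -2. ] g 0.0081
total shift [ 1.00e-02 -1.55e+01 -3.60e-01] turn [-0.    0.01  0.02] min rows 15.50494821091594
```

{"method": "carry_out", "body": {
  "deltas": [
    {"x": 0,"y": -1,"z": 0,"wx": 0,"wy": 0,"wz": 0,"jaw": 0},
    {"x": 0,"y": -1,"z": 0,"wx": 0,"wy": 0,"wz": 0,"jaw": 0},
    {"x": 0,"y": -1,"z": 0,"wx": 0,"wy": 0,"wz": 0,"jaw": 0},
    {"x": 0,"y": -1,"z": 0,"wx": 0,"wy": 0,"wz": 0,"jaw": 0},
    {"x": 0,"y": -1,"z": 0,"wx": 0,"wy": 0,"wz": 0,"jaw": 0},
    {"x": 0,"y": -1,"z": 0,"wx": 0,"wy": 0,"wz": 0,"jaw": 0},
    {"x": 0,"y": -1,"z": 0,"wx": 0,"wy": 0,"wz": 0,"jaw": 0},
    {"x": 0,"y": -1,"z": 0,"wx": 0,"wy": 0,"wz": 0,"jaw": 0},
    {"x": 0,"y": -1,"z": 0,"wx": 0,"wy": 0,"wz": 0,"jaw": 0},
    {"x": 0,"y": -1,"z": 0,"wx": 0,"wy": 0,"wz": 0,"jaw": 0},
    {"x": 0,"y": -1,"z": 0,"wx": 0,"wy": 0,"wz": 0,"jaw": 0},
    {"x": 0,"y": -1,"z": 0,"wx": 0,"wy": 0,"wz": 0,"jaw": 0}
  ]
}}

```text
time_s: 9.78
ee_pos: [0.5221, 0.1496, 0.2626]
eef_rot: [3.141, 0.001, 0.038]
force: [-0.3, -0.1, -2.8]
grip_width: 0.0081
```

{"method": "carry_out", "body": {
  "deltas": [
    {"x": 0,"y": -0.9,"z": 0,"wx": 0,"wy": 0,"wz": 0,"jaw": 0},
    {"x": 0,"y": -0.7,"z": 0,"wx": 0,"wy": 0,"wz": 0,"jaw": 0},
    {"x": 0,"y": -0.4,"z": 0,"wx": 0,"wy": 0,"wz": 0,"jaw": 0},
    {"x": 0,"y": 0,"z": 0,"wx": 0,"wy": 0,"wz": 0,"jaw": 0},
    {"x": 0,"y": 0,"z": 0,"wx": 0,"wy": 0,"wz": 0,"jaw": 0},
    {"x": 0,"y": 0,"z": 0,"wx": 0,"wy": 0,"wz": 0,"jaw": 0}
  ]
}}

```text
time_s: 10.28
ee_pos: [0.5215, 0.1877, 0.2633]
eef_rot: [3.141, 0.0, 0.038]
force: [-0.2, 0.5, -2.4]
grip_width: 0.0078
```

```bash
python3 plan.py .52 .22 .27 .036;python3 look.py w4;python3 - <<'E'
from h import *
import pickle
c=pickle.load(open('w4.pkl','rb'))
for l,z in dict(guide1=.012,bay=.012,dial_axis=.085).items():
    for m in ctrl.mark_of('wrist',l)[:5]:
        if m['conf']>.3: print(l,np.round(m['conf'],2),np.round(m['position'],1),np.round(back('wrist',m['position'],z,c)[:2],4))
E
```

```text
t10.28 pos [0.5215 0.1877 0.2633] rpy [3.1414e+00 2.0000e-04 3.8100e-02] F [-0.2  0.5 -2.4] g 0.0078
total shift [-0.01 -1.62 -0.33] turn [0.   0.   0.03] min rows 1.6161227286526259
guide1 0.88 [149.3 282.8] [0.564  0.1805]
guide1 0.69 [150.3 134.7] [0.5558 0.3736]
guide1 0.61 [149.8 184.2] [0.5586 0.3083]
bay 0.69 [234.7 247.1] [0.446  0.2245]
bay 0.6 [215.6 277.4] [0.475  0.1838]
dial_axis 0.77 [253.5 135.6] [0.4421 0.3494]
dial_axis 0.57 [ 12.8 506.8] [ 0.7169 -0.0392]
```

View pics/w4.png

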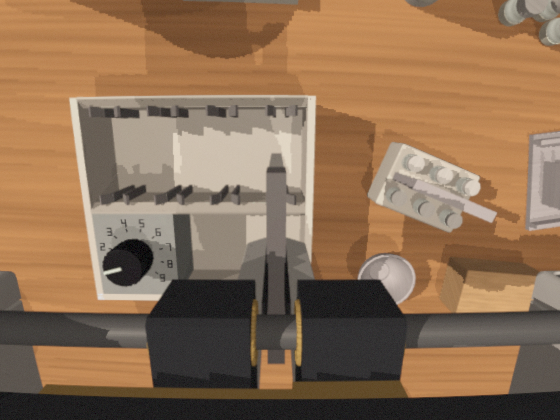

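```bash
cat > ov.py <<'E'
from h import *
import pickle,sys
def ov(tag,x,y,a,out,roi=(80,60,330,310),s=2.4):
    c=pickle.load(open(tag+'.pkl','rb')); im=cv2.imread(f'pics/{tag}.png')
    x0,y0,x1,y1=roi; im=cv2.resize(im[y0:y1,x0:x1],None,fx=s,fy=s,interpolation=2)
    def line(A,B,col):
        p=proj('',w([x,y,0],a,[A,B]),c); p=((p-[x0,y0]+.5)*s-.5).astype(int); cv2.line(im,p[0].tolist(),p[1].tolist(),col,1)
    def rect(X0,X1,Y0,Y1,z,col):
        q=[(X0,Y0,z),(X1,Y0,z),(X1,Y1,z),(X0,Y1,z)]
        for i in range(4): line(q[i],q[(i+1)%4],col)
    rect(-.118,.118,-.13,.13,.085,(0,0,255)); rect(.002,.108,-.122,.122,.085,(0,255,0)); rect(.002,.108,-.122,.122,.012,(255,255,0))
    for g in (-.0945,-.0315,.0315,.0945):
        line((.002,g,.012),(.002,g,.085),(255,0,255)); line((.108,g,.012),(.108,g,.085),(255,0,255))
    cv2.imwrite(f'pics/{out}.png',im)
if __name__=='__main__': ov(sys.argv[1],*map(float,sys.argv[2:5]),sys.argv[5],roi=(60,80,330,310))
E
python3 ov.py w4 .5043 .2762 .036 ov4
```

```text
(no output)
```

View pics/ov4.png

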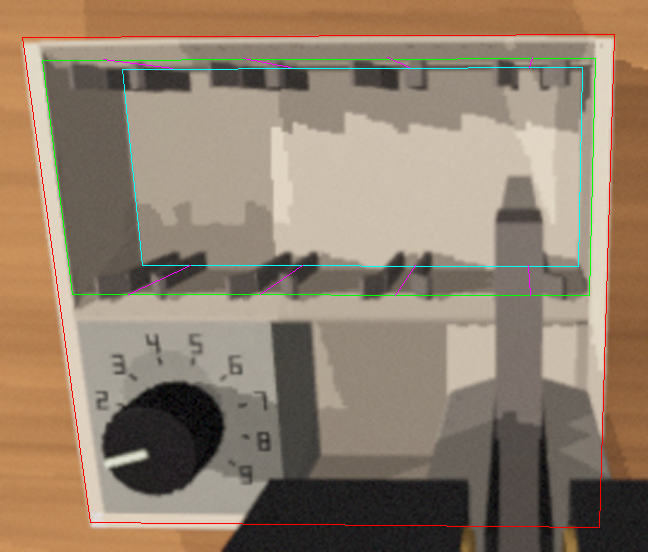

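```bash
python3 plan.py .557 .3096 .2 .036
```

```text
t10.48 pos [0.5216 0.1878 0.2635] rpy [ 3.1416e+00 -1.0000e-04  3.7900e-02] F [-0.3 -0.9 -1.9] g 0.0079
total shift [ 2.   -6.02  3.18] turn [ 0.   -0.    0.02] min rows 6.017681155902717
```

{"method": "carry_out", "body": {
  "deltas": [
    {"x": 0.25,"y": -0.75,"z": 0,"wx": 0,"wy": 0,"wz": 0.02,"jaw": 0},
    {"x": 0.25,"y": -0.75,"z": 0,"wx": 0,"wy": 0,"wz": 0,"jaw": 0},
    {"x": 0.25,"y": -0.75,"z": 0.4,"wx": 0,"wy": 0,"wz": 0,"jaw": 0},
    {"x": 0.25,"y": -0.75,"z": 0.4,"wx": 0,"wy": 0,"wz": 0,"jaw": 0},
    {"x": 0.25,"y": -0.75,"z": 0.4,"wx": 0,"wy": 0,"wz": 0,"jaw": 0},
    {"x": 0.25,"y": -0.75,"z": 0.4,"wx": 0,"wy": 0,"wz": 0,"jaw": 0},
    {"x": 0.25,"y": -0.75,"z": 0.4,"wx": 0,"wy": 0,"wz": 0,"jaw": 0},
    {"x": 0.25,"y": -0.75,"z": 0.4,"wx": 0,"wy": 0,"wz": 0,"jaw": 0},
    {"x": 0,"y": 0,"z": 0.4,"wx": 0,"wy": 0,"wz": 0,"jaw": 0},
    {"x": 0,"y": 0,"z": 0.4,"wx": 0,"wy": 0,"wz": 0,"jaw": 0},
    {"x": 0,"y": 0,"z": 0,"wx": 0,"wy": 0,"wz": 0,"jaw": 0},
    {"x": 0,"y": 0,"z": 0,"wx": 0,"wy": 0,"wz": 0,"jaw": 0}
  ]
}}

```text
time_s: 11.48
ee_pos: [0.5569, 0.309, 0.1994]
eef_rot: [3.141, 0.0, 0.036]
force: [0.2, -0.0, -0.8]
grip_width: 0.008
```

```bash
python3 plan.py .557 .3096 .2 .036; python3 look.py w5; python3 ov.py w5 .5033 .2762 .036 ov5; python3 look.py s5 scene
```

```text
t11.48 pos [0.5569 0.309  0.1994] rpy [3.1412e+00 5.0000e-04 3.6500e-02] F [ 0.2 -0.  -0.8] g 0.0080
total shift [ 0.   -0.03 -0.03] turn [0.   0.01 0.01] min rows 0.03219459924742495
```

View pics/w5.png

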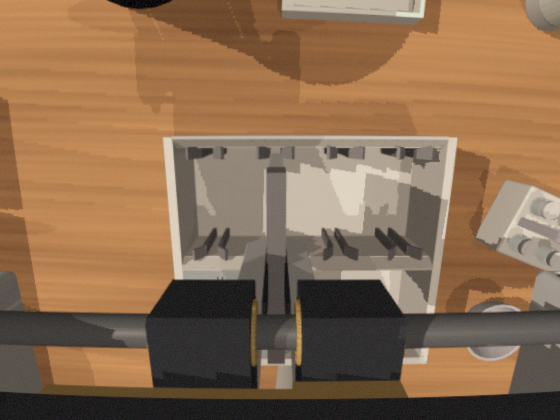

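View pics/s5.png

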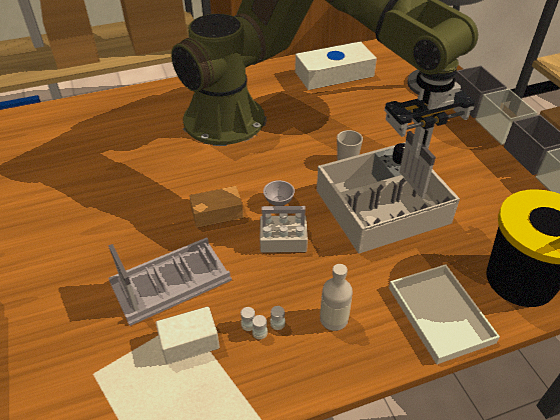

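{"method": "carry_out", "body": {
  "deltas": [
    {"x": 0,"y": 0,"z": 0.3,"wx": 0,"wy": 0,"wz": 0,"jaw": 0},
    {"x": 0,"y": 0,"z": 0.3,"wx": 0,"wy": 0,"wz": 0,"jaw": 0},
    {"x": 0,"y": 0,"z": 0.3,"wx": 0,"wy": 0,"wz": 0,"jaw": 0},
    {"x": 0,"y": 0,"z": 0.2,"wx": 0,"wy": 0,"wz": 0,"jaw": 0},
    {"x": 0,"y": 0,"z": 0.2,"wx": 0,"wy": 0,"wz": 0,"jaw": 0},
    {"x": 0,"y": 0,"z": 0.2,"wx": 0,"wy": 0,"wz": 0,"jaw": 0},
    {"x": 0,"y": 0,"z": 0.2,"wx": 0,"wy": 0,"wz": 0,"jaw": 0},
    {"x": 0,"y": 0,"z": 0.2,"wx": 0,"wy": 0,"wz": 0,"jaw": 0}
  ]
}}

```text
time_s: 12.25
ee_pos: [0.557, 0.3099, 0.1611]
eef_rot: [-3.142, 0.0, 0.037]
force: [-0.7, -0.2, -2.5]
grip_width: 0.0077
```

{"method": "carry_out", "body": {
  "deltas": [
    {"x": 0,"y": 0,"z": 0.2,"wx": 0,"wy": 0,"wz": 0,"jaw": 0},
    {"x": 0,"y": 0,"z": 0.2,"wx": 0,"wy": 0,"wz": 0,"jaw": 0},
    {"x": 0,"y": 0,"z": 0.2,"wx": 0,"wy": 0,"wz": 0,"jaw": 0},
    {"x": 0,"y": 0,"z": 0.2,"wx": 0,"wy": 0,"wz": 0,"jaw": 0},
    {"x": 0,"y": 0,"z": 0.2,"wx": 0,"wy": 0,"wz": 0,"jaw": 0},
    {"x": 0,"y": 0,"z": 0.2,"wx": 0,"wy": 0,"wz": 0,"jaw": 0}
  ]
}}

```text
time_s: 12.75
ee_pos: [0.557, 0.3098, 0.137]
eef_rot: [-3.142, 0.0, 0.037]
force: [-0.1, -0.2, -2.8]
grip_width: 0.0079
```

{"method": "carry_out", "body": {
  "deltas": [
    {"x": 0,"y": 0,"z": 0.2,"wx": 0,"wy": 0,"wz": 0,"jaw": 0},
    {"x": 0,"y": 0,"z": 0.2,"wx": 0,"wy": 0,"wz": 0,"jaw": 0},
    {"x": 0,"y": 0,"z": 0.2,"wx": 0,"wy": 0,"wz": 0,"jaw": 0},
    {"x": 0,"y": 0,"z": 0.2,"wx": 0,"wy": 0,"wz": 0,"jaw": 0},
    {"x": 0,"y": 0,"z": 0.2,"wx": 0,"wy": 0,"wz": 0,"jaw": 0},
    {"x": 0,"y": 0,"z": 0.2,"wx": 0,"wy": 0,"wz": 0,"jaw": 0},
    {"x": 0,"y": 0,"z": 0.2,"wx": 0,"wy": 0,"wz": 0,"jaw": 0},
    {"x": 0,"y": 0,"z": 0.1,"wx": 0,"wy": 0,"wz": 0,"jaw": 0},
    {"x": 0,"y": 0,"z": 0.1,"wx": 0,"wy": 0,"wz": 0,"jaw": 0}
  ]
}}

```text
time_s: 13.5
ee_pos: [0.557, 0.3098, 0.1051]
eef_rot: [3.142, 0.0, 0.037]
force: [0.2, -0.5, -2.3]
grip_width: 0.0079
```

Near the floor; small steps until contact.

{"method": "carry_out", "body": {
  "deltas": [
    {"x": 0,"y": 0,"z": 0.08,"wx": 0,"wy": 0,"wz": 0,"jaw": 0},
    {"x": 0,"y": 0,"z": 0.08,"wx": 0,"wy": 0,"wz": 0,"jaw": 0},
    {"x": 0,"y": 0,"z": 0.05,"wx": 0,"wy": 0,"wz": 0,"jaw": 0},
    {"x": 0,"y": 0,"z": 0,"wx": 0,"wy": 0,"wz": 0,"jaw": 0}
  ]
}}

```text
time_s: 13.83
ee_pos: [0.5569, 0.3098, 0.1011]
eef_rot: [3.142, 0.0, 0.037]
force: [0.3, 0.2, -2.6]
grip_width: 0.0078
```

{"method": "carry_out", "body": {
  "deltas": [
    {"x": 0,"y": 0,"z": 0.05,"wx": 0,"wy": 0,"wz": 0,"jaw": 0},
    {"x": 0,"y": 0,"z": 0.05,"wx": 0,"wy": 0,"wz": 0,"jaw": 0},
    {"x": 0,"y": 0,"z": 0,"wx": 0,"wy": 0,"wz": 0,"jaw": 0}
  ]
}}

```text
time_s: 14.08
ee_pos: [0.5571, 0.3099, 0.0996]
eef_rot: [-3.141, -0.001, 0.037]
force: [0.8, -1.0, -0.5]
grip_width: 0.0077
```

{"method": "carry_out", "body": {
  "deltas": [
    {"x": 0,"y": 0,"z": 0.05,"wx": 0,"wy": 0,"wz": 0,"jaw": 0},
    {"x": 0,"y": 0,"z": 0,"wx": 0,"wy": 0,"wz": 0,"jaw": 0},
    {"x": 0,"y": 0,"z": 0,"wx": 0,"wy": 0,"wz": 0,"jaw": 0}
  ]
}}

```text
time_s: 14.33
ee_pos: [0.5573, 0.31, 0.0995]
eef_rot: [-3.141, -0.001, 0.037]
force: [-2.7, -1.2, 8.7]
grip_width: 0.0078
```

{"method": "carry_out", "body": {
  "deltas": [
    {"x": 0,"y": 0,"z": 0,"wx": 0,"wy": 0,"wz": 0,"jaw": 15},
    {"x": 0,"y": 0,"z": 0,"wx": 0,"wy": 0,"wz": 0,"jaw": 30},
    {"x": 0,"y": 0,"z": 0,"wx": 0,"wy": 0,"wz": 0,"jaw": 50},
    {"x": 0,"y": 0,"z": 0,"wx": 0,"wy": 0,"wz": 0,"jaw": 50},
    {"x": 0,"y": 0,"z": 0,"wx": 0,"wy": 0,"wz": 0,"jaw": 50},
    {"x": 0,"y": 0,"z": -0.5,"wx": 0,"wy": 0,"wz": 0,"jaw": 50},
    {"x": 0,"y": 0,"z": -0.8,"wx": 0,"wy": 0,"wz": 0,"jaw": 50},
    {"x": 0,"y": 0,"z": -0.8,"wx": 0,"wy": 0,"wz": 0,"jaw": 50},
    {"x": 0,"y": 0,"z": -0.8,"wx": 0,"wy": 0,"wz": 0,"jaw": 50},
    {"x": 0,"y": 0,"z": -0.8,"wx": 0,"wy": 0,"wz": 0,"jaw": 50},
    {"x": 0,"y": 0,"z": -0.8,"wx": 0,"wy": 0,"wz": 0,"jaw": 50}
  ]
}}

```text
time_s: 15.25
ee_pos: [0.557, 0.3098, 0.1899]
eef_rot: [-3.141, -0.001, 0.037]
force: [-0.2, 0.5, 1.1]
grip_width: 0.047
```

```bash
python3 plan.py .5697 -.3754 .2 .184;python3 look.py w6
```

```text
t15.25 pos [0.557  0.3098 0.1899] rpy [-3.1414e+00 -6.0000e-04  3.7200e-02] F [-0.2  0.5  1.1] g 0.0470
total shift [-0.64 34.26 -0.51] turn [-0.   -0.01 -1.83] min rows 34.261538805678626
```

View pics/w6.png

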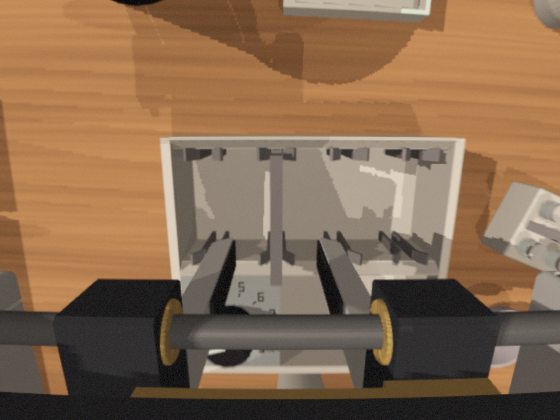

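{"method": "carry_out", "body": {
  "deltas": [
    {"x": 0,"y": 0.5,"z": -0.1,"wx": 0,"wy": 0,"wz": 0,"jaw": 50},
    {"x": 0,"y": 1,"z": -0.1,"wx": 0,"wy": 0,"wz": 0,"jaw": 50},
    {"x": 0,"y": 1,"z": -0.1,"wx": 0,"wy": 0,"wz": 0,"jaw": 50},
    {"x": 0,"y": 1,"z": -0.1,"wx": 0,"wy": 0,"wz": 0,"jaw": 50},
    {"x": 0,"y": 1,"z": -0.1,"wx": 0,"wy": 0,"wz": 0,"jaw": 50},
    {"x": 0,"y": 1,"z": 0,"wx": 0,"wy": 0,"wz": 0,"jaw": 50},
    {"x": 0,"y": 1,"z": 0,"wx": 0,"wy": 0,"wz": 0,"jaw": 50},
    {"x": 0,"y": 1,"z": 0,"wx": 0,"wy": 0,"wz": 0,"jaw": 50},
    {"x": 0,"y": 1,"z": 0,"wx": 0,"wy": 0,"wz": 0,"jaw": 50},
    {"x": 0,"y": 1,"z": 0,"wx": 0,"wy": 0,"wz": 0,"jaw": 50},
    {"x": 0,"y": 1,"z": 0,"wx": 0,"wy": 0,"wz": 0,"jaw": 50},
    {"x": 0,"y": 1,"z": 0,"wx": 0,"wy": 0,"wz": 0,"jaw": 50}
  ]
}}

```text
time_s: 16.3
ee_pos: [0.5649, 0.0783, 0.1973]
eef_rot: [3.141, 0.001, 0.037]
force: [0.3, 0.3, -0.8]
grip_width: 0.0468
```

{"method": "carry_out", "body": {
  "deltas": [
    {"x": 0,"y": 1,"z": 0,"wx": 0,"wy": 0,"wz": -0.15,"jaw": 50},
    {"x": 0,"y": 1,"z": 0,"wx": 0,"wy": 0,"wz": -0.15,"jaw": 50},
    {"x": 0,"y": 1,"z": 0,"wx": 0,"wy": 0,"wz": -0.15,"jaw": 50},
    {"x": 0,"y": 1,"z": 0,"wx": 0,"wy": 0,"wz": -0.15,"jaw": 50},
    {"x": 0,"y": 1,"z": 0,"wx": 0,"wy": 0,"wz": -0.15,"jaw": 50},
    {"x": 0,"y": 1,"z": 0,"wx": 0,"wy": 0,"wz": -0.15,"jaw": 50},
    {"x": 0,"y": 1,"z": 0,"wx": 0,"wy": 0,"wz": -0.15,"jaw": 50},
    {"x": 0,"y": 1,"z": 0,"wx": 0,"wy": 0,"wz": -0.15,"jaw": 50},
    {"x": 0,"y": 1,"z": 0,"wx": 0,"wy": 0,"wz": -0.15,"jaw": 50},
    {"x": 0,"y": 1,"z": 0,"wx": 0,"wy": 0,"wz": -0.15,"jaw": 50},
    {"x": 0,"y": 1,"z": 0,"wx": 0,"wy": 0,"wz": -0.15,"jaw": 50},
    {"x": 0,"y": 1,"z": 0,"wx": 0,"wy": 0,"wz": -0.15,"jaw": 50}
  ]
}}

```text
time_s: 17.3
ee_pos: [0.5895, -0.16, 0.1972]
eef_rot: [-3.141, 0.001, 0.181]
force: [0.2, 0.0, -0.5]
grip_width: 0.0472
```

```bash
python3 plan.py .5697 -.3754 .2 .184
```

```text
t17.30 pos [ 0.5895 -0.16    0.1972] rpy [-3.1409e+00  1.3000e-03  1.8150e-01] F [ 0.2  0.  -0.5] g 0.0472
total shift [-2.92 10.42 -0.14] turn [-0.01  0.02 -0.03] min rows 10.415029537890215
```

{"method": "carry_out", "body": {
  "deltas": [
    {"x": -0.25,"y": 0.95,"z": 0,"wx": 0,"wy": 0,"wz": 0,"jaw": 50},
    {"x": -0.25,"y": 0.95,"z": 0,"wx": 0,"wy": 0,"wz": 0,"jaw": 50},
    {"x": -0.25,"y": 0.95,"z": 0,"wx": 0,"wy": 0,"wz": 0,"jaw": 50},
    {"x": -0.25,"y": 0.95,"z": 0,"wx": 0,"wy": 0,"wz": 0,"jaw": 50},
    {"x": -0.25,"y": 0.95,"z": 0,"wx": 0,"wy": 0,"wz": 0,"jaw": 50},
    {"x": -0.25,"y": 0.95,"z": 0,"wx": 0,"wy": 0,"wz": 0,"jaw": 50},
    {"x": -0.25,"y": 0.95,"z": 0,"wx": 0,"wy": 0,"wz": 0,"jaw": 50},
    {"x": -0.25,"y": 0.95,"z": 0,"wx": 0,"wy": 0,"wz": 0,"jaw": 50},
    {"x": -0.25,"y": 0.9,"z": 0,"wx": 0,"wy": 0,"wz": 0,"jaw": 50},
    {"x": -0.25,"y": 0.7,"z": 0,"wx": 0,"wy": 0,"wz": 0,"jaw": 50},
    {"x": -0.25,"y": 0.5,"z": 0,"wx": 0,"wy": 0,"wz": 0,"jaw": 50},
    {"x": 0,"y": 0.3,"z": 0,"wx": 0,"wy": 0,"wz": 0,"jaw": 50}
  ]
}}

```text
time_s: 18.3
ee_pos: [0.5712, -0.3665, 0.1977]
eef_rot: [-3.141, 0.001, 0.18]
force: [-0.2, 0.1, -0.5]
grip_width: 0.0473
```

{"method": "carry_out", "body": {
  "deltas": [
    {"x": 0,"y": 0,"z": 0,"wx": 0,"wy": 0,"wz": 0,"jaw": 50}
  ]
}}

```text
time_s: 18.38
ee_pos: [0.5718, -0.366, 0.1979]
eef_rot: [-3.141, 0.0, 0.18]
force: [-0.5, -0.1, -0.7]
grip_width: 0.0472
```

```bash
python3 plan.py .5697 -.3754 .094 .184;python3 look.py w7
```

```text
t18.38 pos [ 0.5718 -0.366   0.1979] rpy [-3.1413e+00  3.0000e-04  1.8020e-01] F [-0.5 -0.1 -0.7] g 0.0472
total shift [-0.19  0.44  5.19] turn [-0.    0.   -0.05] min rows 5.192583740972295
```

View pics/w7.png

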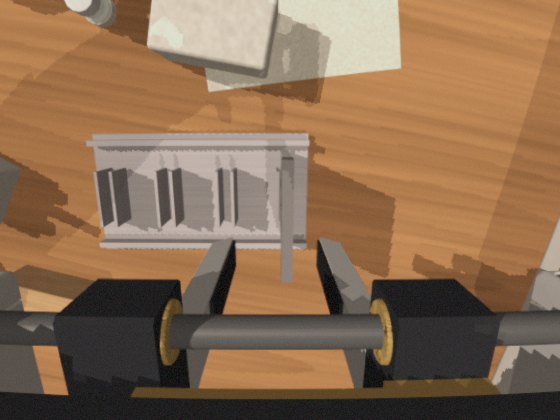

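{"method": "carry_out", "body": {
  "deltas": [
    {"x": -0.1,"y": 0.22,"z": 0.4,"wx": 0,"wy": 0,"wz": -0.05,"jaw": 50},
    {"x": -0.1,"y": 0.22,"z": 0.4,"wx": 0,"wy": 0,"wz": 0,"jaw": 50},
    {"x": 0,"y": 0,"z": 0.5,"wx": 0,"wy": 0,"wz": 0,"jaw": 50},
    {"x": 0,"y": 0,"z": 0.5,"wx": 0,"wy": 0,"wz": 0,"jaw": 50},
    {"x": 0,"y": 0,"z": 0.5,"wx": 0,"wy": 0,"wz": 0,"jaw": 50},
    {"x": 0,"y": 0,"z": 0.5,"wx": 0,"wy": 0,"wz": 0,"jaw": 50},
    {"x": 0,"y": 0,"z": 0.5,"wx": 0,"wy": 0,"wz": 0,"jaw": 50},
    {"x": 0,"y": 0,"z": 0.5,"wx": 0,"wy": 0,"wz": 0,"jaw": 50},
    {"x": 0,"y": 0,"z": 0.5,"wx": 0,"wy": 0,"wz": 0,"jaw": 50},
    {"x": 0,"y": 0,"z": 0.5,"wx": 0,"wy": 0,"wz": 0,"jaw": 50},
    {"x": 0,"y": 0,"z": 0.4,"wx": 0,"wy": 0,"wz": 0,"jaw": 50},
    {"x": 0,"y": 0,"z": 0,"wx": 0,"wy": 0,"wz": 0,"jaw": 50}
  ]
}}

```text
time_s: 19.43
ee_pos: [0.5692, -0.3741, 0.092]
eef_rot: [-3.14, 0.002, 0.185]
force: [0.8, 0.1, -0.2]
grip_width: 0.047
```

{"method": "carry_out", "body": {
  "deltas": [
    {"x": 0,"y": 0,"z": 0,"wx": 0,"wy": 0,"wz": 0,"jaw": 0},
    {"x": 0,"y": 0,"z": 0,"wx": 0,"wy": 0,"wz": 0,"jaw": 0},
    {"x": 0,"y": 0,"z": 0,"wx": 0,"wy": 0,"wz": 0,"jaw": 0},
    {"x": 0,"y": 0,"z": 0,"wx": 0,"wy": 0,"wz": 0,"jaw": 0},
    {"x": 0,"y": 0,"z": 0,"wx": 0,"wy": 0,"wz": 0,"jaw": 0},
    {"x": 0,"y": 0,"z": 0,"wx": 0,"wy": 0,"wz": 0,"jaw": 0},
    {"x": 0,"y": 0,"z": 0,"wx": 0,"wy": 0,"wz": 0,"jaw": 0},
    {"x": 0,"y": 0,"z": 0,"wx": 0,"wy": 0,"wz": 0,"jaw": 0}
  ],
  "squeeze": 30
}}

```text
time_s: 20.1
ee_pos: [0.5699, -0.3745, 0.0945]
eef_rot: [3.142, -0.0, 0.185]
force: [-0.4, 0.5, 2.1]
grip_width: 0.0075
```

{"method": "carry_out", "body": {
  "deltas": [
    {"x": 0,"y": 0,"z": -0.3,"wx": 0,"wy": 0,"wz": 0,"jaw": 0},
    {"x": 0,"y": 0,"z": -0.6,"wx": 0,"wy": 0,"wz": 0,"jaw": 0},
    {"x": 0,"y": 0,"z": -0.8,"wx": 0,"wy": 0,"wz": 0,"jaw": 0},
    {"x": 0,"y": 0,"z": -0.8,"wx": 0,"wy": 0,"wz": 0,"jaw": 0},
    {"x": 0,"y": 0,"z": -0.8,"wx": 0,"wy": 0,"wz": 0,"jaw": 0},
    {"x": 0,"y": 0,"z": -0.8,"wx": 0,"wy": 0,"wz": 0,"jaw": 0},
    {"x": 0,"y": 0,"z": -0.8,"wx": 0,"wy": 0,"wz": 0,"jaw": 0},
    {"x": 0,"y": 0,"z": -0.8,"wx": 0,"wy": 0,"wz": 0,"jaw": 0},
    {"x": 0,"y": 0,"z": -0.8,"wx": 0,"wy": 0,"wz": 0,"jaw": 0},
    {"x": 0,"y": 0,"z": -0.8,"wx": 0,"wy": 0,"wz": 0,"jaw": 0},
    {"x": 0,"y": 0,"z": -0.8,"wx": 0,"wy": 0,"wz": 0,"jaw": 0},
    {"x": 0,"y": 0,"z": -0.3,"wx": 0,"wy": 0,"wz": 0,"jaw": 0}
  ]
}}

```text
time_s: 21.1
ee_pos: [0.5701, -0.3748, 0.2658]
eef_rot: [3.139, -0.003, 0.185]
force: [0.0, -0.6, -2.7]
grip_width: 0.0082
```

```bash
python3 plan.py .5617 .1837 .25 .036; python3 look.py w8
```

```text
t21.10 pos [ 0.5701 -0.3748  0.2658] rpy [ 3.1388e+00 -2.6000e-03  1.8520e-01] F [ 0.  -0.6 -2.7] g 0.0082
total shift [  4.72 -27.53   0.73] turn [ 0.03 -0.03  1.86] min rows 27.525027065051827
```

View pics/w8.png

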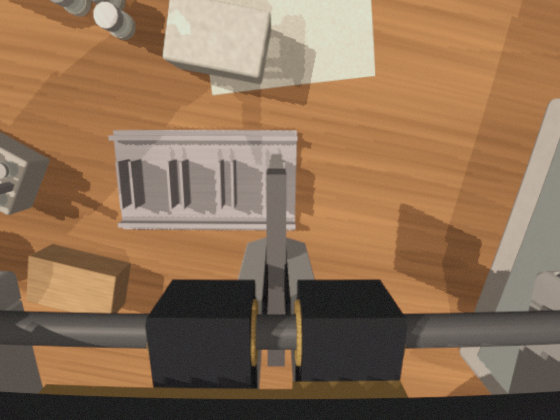

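{"method": "carry_out", "body": {
  "deltas": [
    {"x": 0,"y": -0.4,"z": 0,"wx": 0,"wy": 0,"wz": 0.15,"jaw": 0},
    {"x": 0.1,"y": -0.8,"z": 0,"wx": 0,"wy": 0,"wz": 0.15,"jaw": 0},
    {"x": 0.1,"y": -1,"z": 0,"wx": 0,"wy": 0,"wz": 0.15,"jaw": 0},
    {"x": 0.1,"y": -1,"z": 0,"wx": 0,"wy": 0,"wz": 0.15,"jaw": 0},
    {"x": 0.1,"y": -1,"z": 0,"wx": 0,"wy": 0,"wz": 0.15,"jaw": 0},
    {"x": 0.1,"y": -1,"z": 0,"wx": 0,"wy": 0,"wz": 0.15,"jaw": 0},
    {"x": 0.1,"y": -1,"z": 0,"wx": 0,"wy": 0,"wz": 0.15,"jaw": 0},
    {"x": 0.1,"y": -1,"z": 0,"wx": 0,"wy": 0,"wz": 0.15,"jaw": 0},
    {"x": 0.1,"y": -1,"z": 0,"wx": 0,"wy": 0,"wz": 0.15,"jaw": 0},
    {"x": 0.1,"y": -1,"z": 0,"wx": 0,"wy": 0,"wz": 0.15,"jaw": 0},
    {"x": 0.1,"y": -1,"z": 0,"wx": 0,"wy": 0,"wz": 0.15,"jaw": 0},
    {"x": 0.1,"y": -1,"z": 0,"wx": 0,"wy": 0,"wz": 0.2,"jaw": 0}
  ]
}}

```text
time_s: 22.15
ee_pos: [0.5653, -0.1481, 0.261]
eef_rot: [-3.141, 0.002, 0.036]
force: [0.7, -0.5, -2.4]
grip_width: 0.0078
```

{"method": "carry_out", "body": {
  "deltas": [
    {"x": 0.1,"y": -1,"z": 0,"wx": 0,"wy": 0,"wz": 0,"jaw": 0},
    {"x": 0.1,"y": -1,"z": 0,"wx": 0,"wy": 0,"wz": 0,"jaw": 0},
    {"x": 0.1,"y": -1,"z": 0,"wx": 0,"wy": 0,"wz": 0,"jaw": 0},
    {"x": 0.1,"y": -1,"z": 0,"wx": 0,"wy": 0,"wz": 0,"jaw": 0},
    {"x": 0.1,"y": -1,"z": 0,"wx": 0,"wy": 0,"wz": 0,"jaw": 0},
    {"x": 0.1,"y": -1,"z": 0,"wx": 0,"wy": 0,"wz": 0,"jaw": 0},
    {"x": 0.1,"y": -1,"z": 0,"wx": 0,"wy": 0,"wz": 0,"jaw": 0},
    {"x": 0.1,"y": -1,"z": 0,"wx": 0,"wy": 0,"wz": 0,"jaw": 0},
    {"x": 0.1,"y": -1,"z": 0,"wx": 0,"wy": 0,"wz": 0,"jaw": 0},
    {"x": 0.1,"y": -1,"z": 0,"wx": 0,"wy": 0,"wz": 0,"jaw": 0},
    {"x": 0.1,"y": -0.8,"z": 0,"wx": 0,"wy": 0,"wz": 0,"jaw": 0},
    {"x": 0.1,"y": -0.5,"z": 0,"wx": 0,"wy": 0,"wz": 0,"jaw": 0}
  ]
}}

```text
time_s: 23.15
ee_pos: [0.5808, 0.0789, 0.2612]
eef_rot: [-3.141, 0.002, 0.038]
force: [-0.5, 0.1, -3.1]
grip_width: 0.0079
```

```bash
python3 plan.py .5617 .1837 .2 .036
```

```text
t23.15 pos [0.5808 0.0789 0.2612] rpy [-3.1414e+00  1.7000e-03  3.7900e-02] F [-0.5  0.1 -3.1] g 0.0079
total shift [-0.75 -5.27  3.06] turn [-0.    0.02  0.02] min rows 5.27285933912702
```

{"method": "carry_out", "body": {
  "deltas": [
    {"x": -0.1,"y": -0.6,"z": 0,"wx": 0,"wy": 0,"wz": 0.02,"jaw": 0},
    {"x": -0.1,"y": -0.7,"z": 0,"wx": 0,"wy": 0,"wz": 0,"jaw": 0},
    {"x": -0.1,"y": -0.7,"z": 0.3,"wx": 0,"wy": 0,"wz": 0,"jaw": 0},
    {"x": -0.1,"y": -0.7,"z": 0.4,"wx": 0,"wy": 0,"wz": 0,"jaw": 0},
    {"x": -0.1,"y": -0.7,"z": 0.4,"wx": 0,"wy": 0,"wz": 0,"jaw": 0},
    {"x": -0.1,"y": -0.7,"z": 0.4,"wx": 0,"wy": 0,"wz": 0,"jaw": 0},
    {"x": -0.1,"y": -0.7,"z": 0.4,"wx": 0,"wy": 0,"wz": 0,"jaw": 0},
    {"x": 0,"y": -0.5,"z": 0.4,"wx": 0,"wy": 0,"wz": 0,"jaw": 0},
    {"x": 0,"y": 0,"z": 0.4,"wx": 0,"wy": 0,"wz": 0,"jaw": 0},
    {"x": 0,"y": 0,"z": 0.3,"wx": 0,"wy": 0,"wz": 0,"jaw": 0},
    {"x": 0,"y": 0,"z": 0,"wx": 0,"wy": 0,"wz": 0,"jaw": 0},
    {"x": 0,"y": 0,"z": 0,"wx": 0,"wy": 0,"wz": 0,"jaw": 0}
  ]
}}

```text
time_s: 24.15
ee_pos: [0.564, 0.1818, 0.2021]
eef_rot: [3.141, 0.0, 0.035]
force: [0.3, -0.1, -2.0]
grip_width: 0.0078
```

```bash
python3 plan.py .5617 .1837 .2 .036;python3 look.py w9
```

```text
t24.15 pos [0.564  0.1818 0.2021] rpy [3.1414e+00 4.0000e-04 3.4800e-02] F [ 0.3 -0.1 -2. ] g 0.0078
total shift [-0.11 -0.1   0.1 ] turn [ 0.    0.   -0.01] min rows 0.11210703862867476
```

View pics/w9.png

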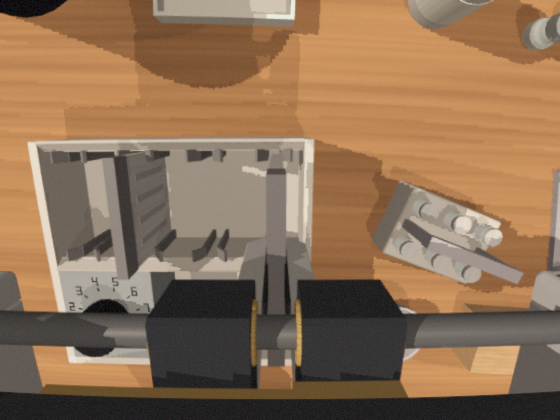

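Run:
```python
import ov
ov.ov('w9',.5033,.2762,.036,'ov9',roi=(180,120,330,280),s=4.5)
```

```text
(no output)
```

View pics/ov9.png

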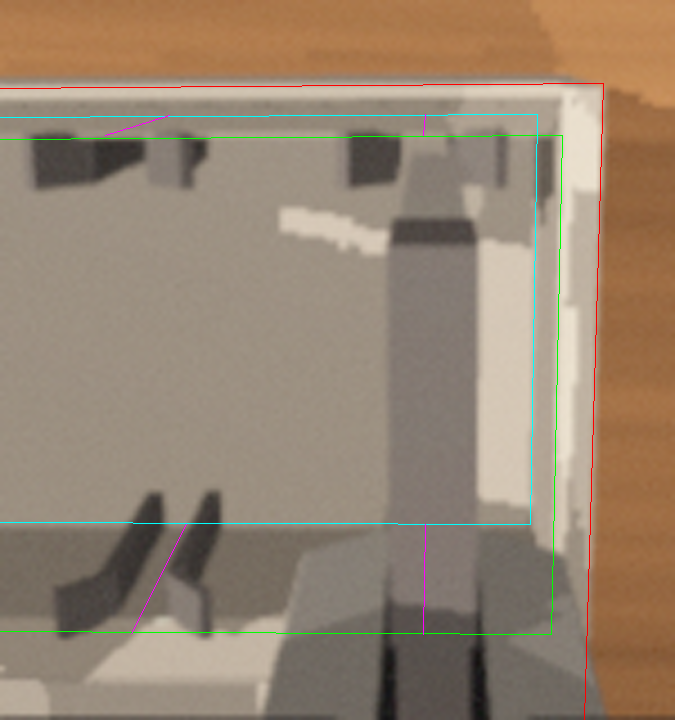

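{"method": "carry_out", "body": {
  "deltas": [
    {"x": -0.1,"y": -0.1,"z": 0,"wx": 0,"wy": 0,"wz": 0,"jaw": 0},
    {"x": 0,"y": 0,"z": 0.2,"wx": 0,"wy": 0,"wz": 0,"jaw": 0},
    {"x": 0,"y": 0,"z": 0.3,"wx": 0,"wy": 0,"wz": 0,"jaw": 0},
    {"x": 0,"y": 0,"z": 0.3,"wx": 0,"wy": 0,"wz": 0,"jaw": 0},
    {"x": 0,"y": 0,"z": 0.3,"wx": 0,"wy": 0,"wz": 0,"jaw": 0},
    {"x": 0,"y": 0,"z": 0.2,"wx": 0,"wy": 0,"wz": 0,"jaw": 0},
    {"x": 0,"y": 0,"z": 0.2,"wx": 0,"wy": 0,"wz": 0,"jaw": 0},
    {"x": 0,"y": 0,"z": 0.2,"wx": 0,"wy": 0,"wz": 0,"jaw": 0},
    {"x": 0,"y": 0,"z": 0.2,"wx": 0,"wy": 0,"wz": 0,"jaw": 0}
  ]
}}

```text
time_s: 24.95
ee_pos: [0.5619, 0.1844, 0.1639]
eef_rot: [-3.142, -0.0, 0.036]
force: [0.2, -0.3, -2.3]
grip_width: 0.0079
```

{"method": "carry_out", "body": {
  "deltas": [
    {"x": 0,"y": 0,"z": 0.2,"wx": 0,"wy": 0,"wz": 0,"jaw": 0},
    {"x": 0,"y": 0,"z": 0.2,"wx": 0,"wy": 0,"wz": 0,"jaw": 0},
    {"x": 0,"y": 0,"z": 0.2,"wx": 0,"wy": 0,"wz": 0,"jaw": 0},
    {"x": 0,"y": 0,"z": 0.2,"wx": 0,"wy": 0,"wz": 0,"jaw": 0}
  ]
}}

```text
time_s: 25.28
ee_pos: [0.5618, 0.1844, 0.1479]
eef_rot: [-3.142, -0.0, 0.036]
force: [-0.4, -0.2, -2.1]
grip_width: 0.0079
```

{"method": "carry_out", "body": {
  "deltas": [
    {"x": 0,"y": 0,"z": 0.2,"wx": 0,"wy": 0,"wz": 0,"jaw": 0},
    {"x": 0,"y": 0,"z": 0.2,"wx": 0,"wy": 0,"wz": 0,"jaw": 0},
    {"x": 0,"y": 0,"z": 0.2,"wx": 0,"wy": 0,"wz": 0,"jaw": 0},
    {"x": 0,"y": 0,"z": 0.2,"wx": 0,"wy": 0,"wz": 0,"jaw": 0}
  ]
}}

```text
time_s: 25.62
ee_pos: [0.5618, 0.1844, 0.1318]
eef_rot: [3.142, 0.0, 0.036]
force: [0.2, -0.4, -3.2]
grip_width: 0.008
```

{"method": "carry_out", "body": {
  "deltas": [
    {"x": 0,"y": 0,"z": 0.2,"wx": 0,"wy": 0,"wz": 0,"jaw": 0},
    {"x": 0,"y": 0,"z": 0.2,"wx": 0,"wy": 0,"wz": 0,"jaw": 0},
    {"x": 0,"y": 0,"z": 0.2,"wx": 0,"wy": 0,"wz": 0,"jaw": 0},
    {"x": 0,"y": 0,"z": 0.2,"wx": 0,"wy": 0,"wz": 0,"jaw": 0},
    {"x": 0,"y": 0,"z": 0.2,"wx": 0,"wy": 0,"wz": 0,"jaw": 0},
    {"x": 0,"y": 0,"z": 0.2,"wx": 0,"wy": 0,"wz": 0,"jaw": 0},
    {"x": 0,"y": 0,"z": 0.1,"wx": 0,"wy": 0,"wz": 0,"jaw": 0}
  ]
}}

```text
time_s: 26.2
ee_pos: [0.5616, 0.1843, 0.1055]
eef_rot: [3.141, 0.001, 0.036]
force: [-0.6, 0.6, -3.9]
grip_width: 0.0076
```

{"method": "carry_out", "body": {
  "deltas": [
    {"x": 0,"y": 0,"z": 0.06,"wx": 0,"wy": 0,"wz": 0,"jaw": 0},
    {"x": 0,"y": 0,"z": 0.06,"wx": 0,"wy": 0,"wz": 0,"jaw": 0},
    {"x": 0,"y": 0,"z": 0,"wx": 0,"wy": 0,"wz": 0,"jaw": 0}
  ]
}}

```text
time_s: 26.45
ee_pos: [0.5618, 0.1844, 0.1037]
eef_rot: [3.142, 0.0, 0.036]
force: [-0.5, 0.2, -2.5]
grip_width: 0.0081
```

{"method": "carry_out", "body": {
  "deltas": [
    {"x": 0,"y": 0,"z": 0.06,"wx": 0,"wy": 0,"wz": 0,"jaw": 0},
    {"x": 0,"y": 0,"z": 0.06,"wx": 0,"wy": 0,"wz": 0,"jaw": 0},
    {"x": 0,"y": 0,"z": 0.06,"wx": 0,"wy": 0,"wz": 0,"jaw": 0},
    {"x": 0,"y": 0,"z": 0,"wx": 0,"wy": 0,"wz": 0,"jaw": 0}
  ]
}}

```text
time_s: 26.78
ee_pos: [0.5617, 0.1843, 0.1]
eef_rot: [3.142, 0.0, 0.036]
force: [0.2, 0.4, -3.4]
grip_width: 0.0075
```

{"method": "carry_out", "body": {
  "deltas": [
    {"x": 0,"y": 0,"z": 0.05,"wx": 0,"wy": 0,"wz": 0,"jaw": 0},
    {"x": 0,"y": 0,"z": 0.03,"wx": 0,"wy": 0,"wz": 0,"jaw": 0},
    {"x": 0,"y": 0,"z": 0,"wx": 0,"wy": 0,"wz": 0,"jaw": 0}
  ]
}}

```text
time_s: 27.03
ee_pos: [0.5618, 0.1843, 0.0985]
eef_rot: [3.142, 0.0, 0.036]
force: [0.2, 0.3, -2.6]
grip_width: 0.0079
```

{"method": "carry_out", "body": {
  "deltas": [
    {"x": 0,"y": 0,"z": 0.05,"wx": 0,"wy": 0,"wz": 0,"jaw": 0},
    {"x": 0,"y": 0,"z": 0,"wx": 0,"wy": 0,"wz": 0,"jaw": 0},
    {"x": 0,"y": 0,"z": 0,"wx": 0,"wy": 0,"wz": 0,"jaw": 0}
  ]
}}

```text
time_s: 27.28
ee_pos: [0.562, 0.1845, 0.0984]
eef_rot: [-3.141, -0.001, 0.036]
force: [-2.1, 0.1, 6.0]
grip_width: 0.0078
```

{"method": "carry_out", "body": {
  "deltas": [
    {"x": 0,"y": 0,"z": 0,"wx": 0,"wy": 0,"wz": 0,"jaw": 15},
    {"x": 0,"y": 0,"z": 0,"wx": 0,"wy": 0,"wz": 0,"jaw": 30},
    {"x": 0,"y": 0,"z": 0,"wx": 0,"wy": 0,"wz": 0,"jaw": 50},
    {"x": 0,"y": 0,"z": 0,"wx": 0,"wy": 0,"wz": 0,"jaw": 50},
    {"x": 0,"y": 0,"z": 0,"wx": 0,"wy": 0,"wz": 0,"jaw": 50},
    {"x": 0,"y": 0,"z": -0.5,"wx": 0,"wy": 0,"wz": 0,"jaw": 50},
    {"x": 0,"y": 0,"z": -0.9,"wx": 0,"wy": 0,"wz": 0,"jaw": 50},
    {"x": 0,"y": 0,"z": -0.9,"wx": 0,"wy": 0,"wz": 0,"jaw": 50},
    {"x": 0,"y": 0,"z": -0.9,"wx": 0,"wy": 0,"wz": 0,"jaw": 50},
    {"x": 0,"y": 0,"z": -0.9,"wx": 0,"wy": 0,"wz": 0,"jaw": 50},
    {"x": 0,"y": 0,"z": -0.9,"wx": 0,"wy": 0,"wz": 0,"jaw": 50},
    {"x": 0,"y": 0,"z": -0.9,"wx": 0,"wy": 0,"wz": 0,"jaw": 50}
  ]
}}

```text
time_s: 28.28
ee_pos: [0.5617, 0.1844, 0.2174]
eef_rot: [-3.141, -0.001, 0.036]
force: [0.9, 0.3, 1.2]
grip_width: 0.047
```

{"method": "carry_out", "body": {
  "deltas": [
    {"x": -0.4,"y": 0.5,"z": -0.9,"wx": 0,"wy": 0,"wz": 0,"jaw": 50},
    {"x": -0.5,"y": 0.9,"z": -0.9,"wx": 0,"wy": 0,"wz": 0,"jaw": 50},
    {"x": -0.5,"y": 0.9,"z": -0.5,"wx": 0,"wy": 0,"wz": 0,"jaw": 50},
    {"x": -0.5,"y": 0.9,"z": 0,"wx": 0,"wy": 0,"wz": 0,"jaw": 50},
    {"x": -0.5,"y": 0.9,"z": 0,"wx": 0,"wy": 0,"wz": 0,"jaw": 50},
    {"x": -0.5,"y": 0.9,"z": 0,"wx": 0,"wy": 0,"wz": 0,"jaw": 50},
    {"x": -0.5,"y": 0.9,"z": 0,"wx": 0,"wy": 0,"wz": 0,"jaw": 50},
    {"x": -0.5,"y": 0.9,"z": 0,"wx": 0,"wy": 0,"wz": 0,"jaw": 50},
    {"x": -0.5,"y": 0.6,"z": 0,"wx": 0,"wy": 0,"wz": 0,"jaw": 50},
    {"x": 0,"y": 0,"z": 0,"wx": 0,"wy": 0,"wz": 0,"jaw": 50},
    {"x": 0,"y": 0,"z": 0,"wx": 0,"wy": 0,"wz": 0,"jaw": 50}
  ]
}}

```text
time_s: 29.2
ee_pos: [0.4792, 0.0331, 0.2625]
eef_rot: [-3.142, -0.001, 0.034]
force: [-0.1, -0.3, -0.2]
grip_width: 0.047
```

```bash
python3 plan.py .5 0 .25 .036;python3 look.py w10;python3 look.py t10 top
```

```text
t29.20 pos [0.4792 0.0331 0.2625] rpy [-3.1416e+00 -1.3000e-03  3.4500e-02] F [-0.1 -0.3 -0.2] g 0.0470
total shift [0.98 1.69 0.63] turn [-0.   -0.02 -0.02] min rows 1.6923797570439991
```

View pics/w10.png

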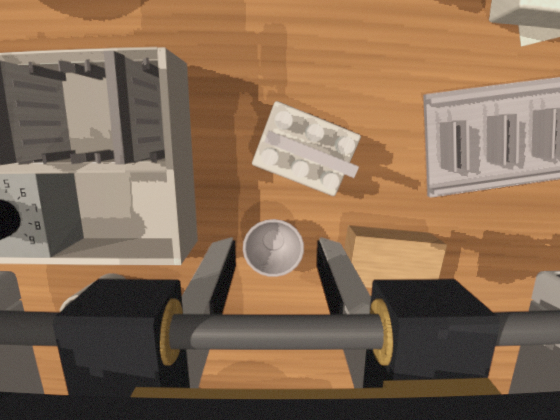

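View pics/t10.png

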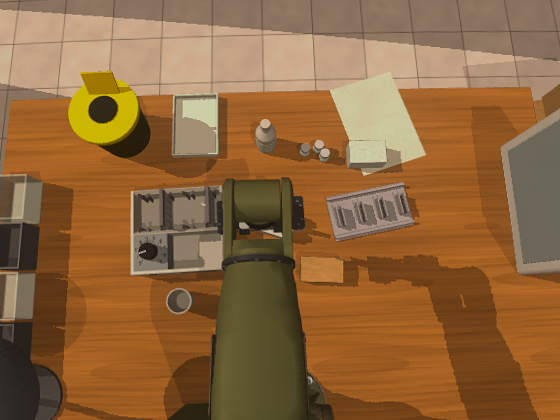

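Run:
```python
import cv2
im=cv2.imread('pics/w10.png')
cv2.imwrite('pics/w10c.png',cv2.resize(im[95:200,245:370],None,fx=6,fy=5.6,interpolation=2))
```

```text
(no output)
```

View pics/w10c.png

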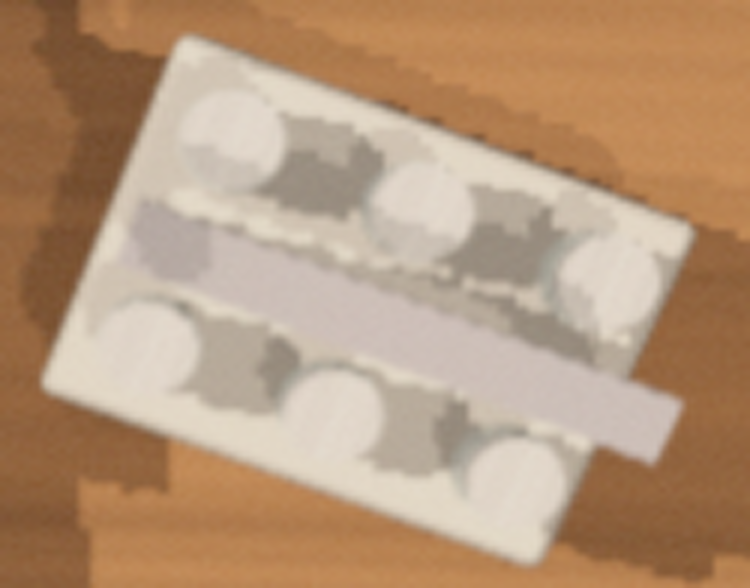

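Run:
```python
from h import *
import pickle
c=pickle.load(open('w10.pkl','rb'))
f=lambda q,z: back('',((q[1]+.5)/5.6-.5+95,(q[0]+.5)/6-.5+245),z,c)[:2]
H=[f(q,.11) for q in [(140,200),(122,262),(683,402),(655,465)]]
l=(H[0]+H[1])/2;r=(H[2]+H[3])/2
print('handle',l,r,(l+r)/2,np.linalg.norm(l-r),'dir',np.arctan2(*(l-r)[::-1])-np.pi/2)
B=[f(q,.046) for q in [(182,35),(693,225),(540,565),(43,385)]]
print('block',np.mean(B,0),np.linalg.norm(B[0]-B[1]),np.linalg.norm(B[1]-B[2]),np.arctan2(*(B[0]-B[1])[::-1])-np.pi/2,np.arctan2(*(B[3]-B[2])[::-1])-np.pi/2)
```

```text
handle [0.54083758 0.04476463] [ 0.50835641 -0.04724843] [ 0.524597  -0.0012419] 0.09757780972445199 dir -0.33935030451809656
block [ 0.52514055 -0.00054011] 0.10751260051914407 0.07810076185204673 -0.32619073578815483 -0.3350267492497725
```

{"method": "carry_out", "body": {
  "deltas": [
    {"x": 0,"y": 0,"z": 0,"wx": 0,"wy": 0,"wz": -0.6,"jaw": 50},
    {"x": 0,"y": 0,"z": 0,"wx": 0,"wy": 0,"wz": -1,"jaw": 50},
    {"x": 0,"y": 0,"z": 0,"wx": 0,"wy": 0,"wz": -1,"jaw": 50},
    {"x": 0,"y": 0,"z": 0,"wx": 0,"wy": 0,"wz": -1,"jaw": 50},
    {"x": 0,"y": 0,"z": 0,"wx": 0,"wy": 0,"wz": -1,"jaw": 50},
    {"x": 0,"y": 0,"z": 0,"wx": 0,"wy": 0,"wz": -1,"jaw": 50},
    {"x": 0,"y": 0,"z": 0,"wx": 0,"wy": 0,"wz": -1,"jaw": 50},
    {"x": 0,"y": 0,"z": 0,"wx": 0,"wy": 0,"wz": -1,"jaw": 50},
    {"x": 0,"y": 0,"z": 0,"wx": 0,"wy": 0,"wz": -1,"jaw": 50},
    {"x": 0,"y": 0,"z": 0,"wx": 0,"wy": 0,"wz": -1,"jaw": 50},
    {"x": 0,"y": 0,"z": 0,"wx": 0,"wy": 0,"wz": -1,"jaw": 50},
    {"x": 0,"y": 0,"z": 0,"wx": 0,"wy": 0,"wz": -1,"jaw": 50}
  ]
}}

```text
time_s: 30.3
ee_pos: [0.4795, 0.0341, 0.2616]
eef_rot: [-3.141, 0.0, 0.969]
force: [0.1, 0.2, 1.1]
grip_width: 0.0469
```

{"method": "carry_out", "body": {
  "deltas": [
    {"x": 0,"y": 0,"z": 0,"wx": 0,"wy": 0,"wz": -1,"jaw": 50},
    {"x": 0,"y": 0,"z": 0,"wx": 0,"wy": 0,"wz": -1,"jaw": 50},
    {"x": 0,"y": 0,"z": 0,"wx": 0,"wy": 0,"wz": -1,"jaw": 50},
    {"x": 0,"y": 0,"z": 0,"wx": 0,"wy": 0,"wz": -0.4,"jaw": 50},
    {"x": 0,"y": 0,"z": 0,"wx": 0,"wy": 0,"wz": 0,"jaw": 50}
  ]
}}

```text
time_s: 30.72
ee_pos: [0.4794, 0.0341, 0.2616]
eef_rot: [-3.141, 0.0, 1.238]
force: [-0.4, -0.2, -0.8]
grip_width: 0.047
```

```bash
python3 plan.py .5246 -.001 .085 1.236
```

```text
t30.72 pos [0.4794 0.0341 0.2616] rpy [-3.1413  0.      1.2381] F [-0.4 -0.2 -0.8] g 0.0470
total shift [-0.92  2.71  8.83] turn [-0.    0.    0.03] min rows 8.8286872865386
```

{"method": "carry_out", "body": {
  "deltas": [
    {"x": -0.2,"y": 0.45,"z": 0.4,"wx": 0,"wy": 0,"wz": 0.03,"jaw": 50},
    {"x": -0.2,"y": 0.45,"z": 0.4,"wx": 0,"wy": 0,"wz": 0,"jaw": 50},
    {"x": -0.2,"y": 0.45,"z": 0.4,"wx": 0,"wy": 0,"wz": 0,"jaw": 50},
    {"x": -0.2,"y": 0.45,"z": 0.4,"wx": 0,"wy": 0,"wz": 0,"jaw": 50},
    {"x": -0.1,"y": 0.45,"z": 0.4,"wx": 0,"wy": 0,"wz": 0,"jaw": 50},
    {"x": 0,"y": 0.45,"z": 0.4,"wx": 0,"wy": 0,"wz": 0,"jaw": 50},
    {"x": 0,"y": 0,"z": 0.5,"wx": 0,"wy": 0,"wz": 0,"jaw": 50},
    {"x": 0,"y": 0,"z": 0.5,"wx": 0,"wy": 0,"wz": 0,"jaw": 50},
    {"x": 0,"y": 0,"z": 0.5,"wx": 0,"wy": 0,"wz": 0,"jaw": 50},
    {"x": 0,"y": 0,"z": 0.5,"wx": 0,"wy": 0,"wz": 0,"jaw": 50},
    {"x": 0,"y": 0,"z": 0,"wx": 0,"wy": 0,"wz": 0,"jaw": 50},
    {"x": 0,"y": 0,"z": 0,"wx": 0,"wy": 0,"wz": 0,"jaw": 50}
  ]
}}

```text
time_s: 31.72
ee_pos: [0.5239, -0.0014, 0.1733]
eef_rot: [-3.141, 0.0, 1.233]
force: [0.4, 0.2, 0.9]
grip_width: 0.0468
```

```bash
python3 plan.py .5246 -.001 .085 1.236;python3 look.py w11
```

```text
t31.72 pos [ 0.5239 -0.0014  0.1733] rpy [-3.1409e+00  2.0000e-04  1.2334e+00] F [0.4 0.2 0.9] g 0.0468
total shift [0.03 0.03 4.42] turn [-0.01  0.   -0.03] min rows 4.415432045993665
```

View pics/w11.png

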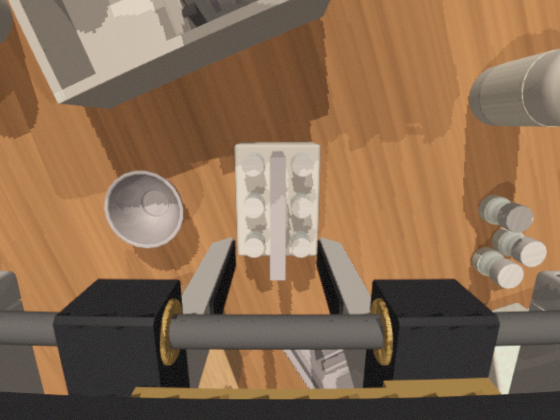

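{"method": "carry_out", "body": {
  "deltas": [
    {"x": 0,"y": 0,"z": 0.4,"wx": 0,"wy": 0,"wz": 0,"jaw": 50},
    {"x": 0,"y": 0,"z": 0.5,"wx": 0,"wy": 0,"wz": 0,"jaw": 50},
    {"x": 0,"y": 0,"z": 0.5,"wx": 0,"wy": 0,"wz": 0,"jaw": 50},
    {"x": 0,"y": 0,"z": 0.5,"wx": 0,"wy": 0,"wz": 0,"jaw": 50},
    {"x": 0,"y": 0,"z": 0.5,"wx": 0,"wy": 0,"wz": 0,"jaw": 50},
    {"x": 0,"y": 0,"z": 0.5,"wx": 0,"wy": 0,"wz": 0,"jaw": 50},
    {"x": 0,"y": 0,"z": 0.5,"wx": 0,"wy": 0,"wz": 0,"jaw": 50},
    {"x": 0,"y": 0,"z": 0.4,"wx": 0,"wy": 0,"wz": 0,"jaw": 50},
    {"x": 0,"y": 0,"z": 0.3,"wx": 0,"wy": 0,"wz": 0,"jaw": 50},
    {"x": 0,"y": 0,"z": 0.25,"wx": 0,"wy": 0,"wz": 0,"jaw": 50},
    {"x": 0,"y": 0,"z": 0,"wx": 0,"wy": 0,"wz": 0,"jaw": 50},
    {"x": 0,"y": 0,"z": 0,"wx": 0,"wy": 0,"wz": 0,"jaw": 50}
  ]
}}

```text
time_s: 32.77
ee_pos: [0.5242, -0.0015, 0.0867]
eef_rot: [3.142, -0.0, 1.233]
force: [-0.4, 0.3, 0.4]
grip_width: 0.0474
```

{"method": "carry_out", "body": {
  "deltas": [
    {"x": 0,"y": 0,"z": 0,"wx": 0,"wy": 0,"wz": 0,"jaw": 20},
    {"x": 0,"y": 0,"z": 0,"wx": 0,"wy": 0,"wz": 0,"jaw": 0},
    {"x": 0,"y": 0,"z": 0,"wx": 0,"wy": 0,"wz": 0,"jaw": 0},
    {"x": 0,"y": 0,"z": 0,"wx": 0,"wy": 0,"wz": 0,"jaw": 0},
    {"x": 0,"y": 0,"z": 0,"wx": 0,"wy": 0,"wz": 0,"jaw": 0},
    {"x": 0,"y": 0,"z": 0,"wx": 0,"wy": 0,"wz": 0,"jaw": 0},
    {"x": 0,"y": 0,"z": 0,"wx": 0,"wy": 0,"wz": 0,"jaw": 0},
    {"x": 0,"y": 0,"z": 0,"wx": 0,"wy": 0,"wz": 0,"jaw": 0}
  ],
  "squeeze": 45
}}

```text
time_s: 33.43
ee_pos: [0.5243, -0.0015, 0.0868]
eef_rot: [3.141, -0.0, 1.233]
force: [1.4, -0.6, 0.6]
grip_width: 0.0114
```

{"method": "carry_out", "body": {
  "deltas": [
    {"x": 0,"y": 0,"z": -0.2,"wx": 0,"wy": 0,"wz": 0,"jaw": 0},
    {"x": 0,"y": 0,"z": -0.5,"wx": 0,"wy": 0,"wz": 0,"jaw": 0},
    {"x": 0,"y": 0,"z": -0.7,"wx": 0,"wy": 0,"wz": 0,"jaw": 0},
    {"x": 0,"y": 0,"z": -0.7,"wx": 0,"wy": 0,"wz": 0,"jaw": 0},
    {"x": 0,"y": 0,"z": -0.7,"wx": 0,"wy": 0,"wz": 0,"jaw": 0},
    {"x": 0,"y": 0,"z": -0.7,"wx": 0,"wy": 0,"wz": 0,"jaw": 0},
    {"x": 0,"y": 0,"z": -0.7,"wx": 0,"wy": 0,"wz": 0,"jaw": 0},
    {"x": 0,"y": 0,"z": -0.7,"wx": 0,"wy": 0,"wz": 0,"jaw": 0},
    {"x": 0,"y": 0,"z": -0.7,"wx": 0,"wy": 0,"wz": 0,"jaw": 0},
    {"x": 0,"y": 0,"z": -0.7,"wx": 0,"wy": 0,"wz": 0,"jaw": 0},
    {"x": 0,"y": 0,"z": -0.7,"wx": 0,"wy": 0,"wz": 0,"jaw": 0},
    {"x": 0,"y": 0,"z": -0.4,"wx": 0,"wy": 0,"wz": 0,"jaw": 0}
  ]
}}

```text
time_s: 34.43
ee_pos: [0.5242, -0.0014, 0.2367]
eef_rot: [3.14, -0.0, 1.233]
force: [0.2, 0.2, -2.9]
grip_width: 0.0115
```

```bash
python3 plan.py .446 .05 .23 1.607; python3 look.py w12
```

```text
t34.43 pos [ 0.5242 -0.0014  0.2367] rpy [ 3.1401e+00 -5.0000e-04  1.2333e+00] F [ 0.2  0.2 -2.9] g 0.0115
total shift [ 1.13 -4.54  0.33] turn [ 0.02 -0.   -4.67] min rows 4.671031053977699
```

View pics/w12.png

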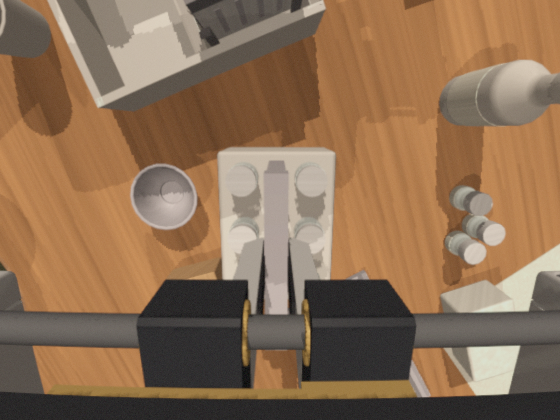

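Caddy held level in the jaws. Turn while sliding toward −x, then +y.

{"method": "carry_out", "body": {
  "deltas": [
    {"x": 0.1,"y": -0.3,"z": 0,"wx": 0,"wy": 0,"wz": -0.3,"jaw": 0},
    {"x": 0.1,"y": -0.5,"z": 0,"wx": 0,"wy": 0,"wz": -0.5,"jaw": 0},
    {"x": 0,"y": -0.5,"z": 0,"wx": 0,"wy": 0,"wz": -0.5,"jaw": 0},
    {"x": 0,"y": -0.5,"z": 0,"wx": 0,"wy": 0,"wz": -0.5,"jaw": 0},
    {"x": 0,"y": -0.5,"z": 0,"wx": 0,"wy": 0,"wz": -0.5,"jaw": 0},
    {"x": 0,"y": -0.5,"z": 0,"wx": 0,"wy": 0,"wz": -0.5,"jaw": 0},
    {"x": 0,"y": -0.5,"z": 0,"wx": 0,"wy": 0,"wz": -0.5,"jaw": 0},
    {"x": 0.3,"y": -0.5,"z": 0,"wx": 0,"wy": 0,"wz": -0.5,"jaw": 0},
    {"x": 0.6,"y": -0.3,"z": 0,"wx": 0,"wy": 0,"wz": -0.5,"jaw": 0},
    {"x": 0.8,"y": 0,"z": 0,"wx": 0,"wy": 0,"wz": -0.4,"jaw": 0},
    {"x": 0.8,"y": 0,"z": 0,"wx": 0,"wy": 0,"wz": 0,"jaw": 0},
    {"x": 0.8,"y": 0,"z": 0,"wx": 0,"wy": 0,"wz": 0,"jaw": 0}
  ]
}}

```text
time_s: 35.48
ee_pos: [0.4438, 0.0846, 0.2337]
eef_rot: [-3.14, 0.0, 1.61]
force: [-0.4, 0.9, -3.0]
grip_width: 0.0115
```

```bash
python3 plan.py .446 .2271 .23 1.607
```

```text
t35.48 pos [0.4438 0.0846 0.2337] rpy [-3.1400e+00  1.0000e-04  1.6105e+00] F [-0.4  0.9 -3. ] g 0.0115
total shift [7.11 0.39 0.19] turn [-0.02  0.    0.04] min rows 7.114433625965676
```

{"method": "carry_out", "body": {
  "deltas": [
    {"x": 0.8,"y": 0.05,"z": 0,"wx": 0,"wy": 0,"wz": 0.04,"jaw": 0},
    {"x": 0.8,"y": 0.05,"z": 0,"wx": 0,"wy": 0,"wz": 0,"jaw": 0},
    {"x": 0.8,"y": 0.05,"z": 0,"wx": 0,"wy": 0,"wz": 0,"jaw": 0},
    {"x": 0.8,"y": 0.05,"z": 0,"wx": 0,"wy": 0,"wz": 0,"jaw": 0},
    {"x": 0.8,"y": 0.05,"z": 0,"wx": 0,"wy": 0,"wz": 0,"jaw": 0},
    {"x": 0.8,"y": 0.05,"z": 0,"wx": 0,"wy": 0,"wz": 0,"jaw": 0},
    {"x": 0.8,"y": 0.05,"z": 0,"wx": 0,"wy": 0,"wz": 0,"jaw": 0},
    {"x": 0.7,"y": 0.05,"z": 0,"wx": 0,"wy": 0,"wz": 0,"jaw": 0},
    {"x": 0.5,"y": 0,"z": 0,"wx": 0,"wy": 0,"wz": 0,"jaw": 0},
    {"x": 0.3,"y": 0,"z": 0,"wx": 0,"wy": 0,"wz": 0,"jaw": 0},
    {"x": 0,"y": 0,"z": 0,"wx": 0,"wy": 0,"wz": 0,"jaw": 0},
    {"x": 0,"y": 0,"z": 0,"wx": 0,"wy": 0,"wz": 0,"jaw": 0}
  ]
}}

```text
time_s: 36.48
ee_pos: [0.4475, 0.2258, 0.2343]
eef_rot: [-3.141, 0.0, 1.607]
force: [-0.5, -0.0, -3.3]
grip_width: 0.0115
```

```bash
python3 plan.py .446 .2271 .098 1.607; python3 look.py w13;python3 look.py s13 scene; python3 look.py t13 top
```

```text
t36.48 pos [0.4475 0.2258 0.2343] rpy [-3.1410e+00  4.0000e-04  1.6066e+00] F [-0.5 -0.  -3.3] g 0.0115
total shift [ 0.07 -0.07  6.82] turn [-0.01  0.   -0.  ] min rows 6.815389961785592
```

View pics/w13.png

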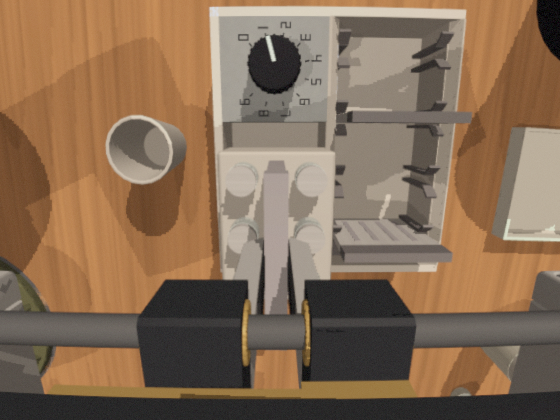

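View pics/s13.png

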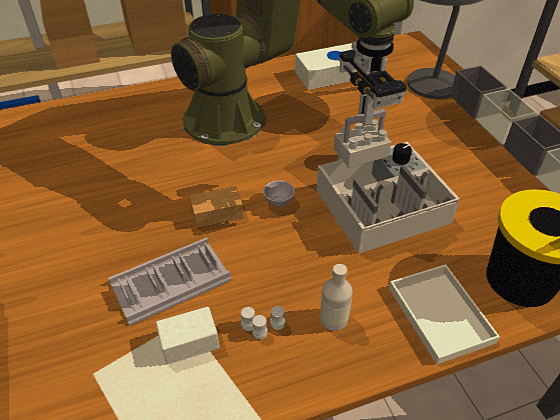

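{"method": "carry_out", "body": {
  "deltas": [
    {"x": 0.07,"y": -0.07,"z": 0.3,"wx": 0,"wy": 0,"wz": 0,"jaw": 0},
    {"x": 0,"y": 0,"z": 0.4,"wx": 0,"wy": 0,"wz": 0,"jaw": 0},
    {"x": 0,"y": 0,"z": 0.4,"wx": 0,"wy": 0,"wz": 0,"jaw": 0},
    {"x": 0,"y": 0,"z": 0.4,"wx": 0,"wy": 0,"wz": 0,"jaw": 0},
    {"x": 0,"y": 0,"z": 0.4,"wx": 0,"wy": 0,"wz": 0,"jaw": 0},
    {"x": 0,"y": 0,"z": 0.4,"wx": 0,"wy": 0,"wz": 0,"jaw": 0},
    {"x": 0,"y": 0,"z": 0.3,"wx": 0,"wy": 0,"wz": 0,"jaw": 0},
    {"x": 0,"y": 0,"z": 0.3,"wx": 0,"wy": 0,"wz": 0,"jaw": 0},
    {"x": 0,"y": 0,"z": 0.3,"wx": 0,"wy": 0,"wz": 0,"jaw": 0}
  ]
}}

```text
time_s: 37.38
ee_pos: [0.4463, 0.2274, 0.17]
eef_rot: [-3.142, 0.0, 1.606]
force: [-0.1, 0.1, -4.2]
grip_width: 0.0114
```

{"method": "carry_out", "body": {
  "deltas": [
    {"x": 0,"y": 0,"z": 0.3,"wx": 0,"wy": 0,"wz": 0,"jaw": 0},
    {"x": 0,"y": 0,"z": 0.3,"wx": 0,"wy": 0,"wz": 0,"jaw": 0},
    {"x": 0,"y": 0,"z": 0.3,"wx": 0,"wy": 0,"wz": 0,"jaw": 0},
    {"x": 0,"y": 0,"z": 0.3,"wx": 0,"wy": 0,"wz": 0,"jaw": 0},
    {"x": 0,"y": 0,"z": 0.3,"wx": 0,"wy": 0,"wz": 0,"jaw": 0}
  ]
}}

```text
time_s: 37.8
ee_pos: [0.4463, 0.2274, 0.1401]
eef_rot: [3.142, -0.0, 1.606]
force: [-0.4, 0.4, -3.4]
grip_width: 0.0114
```

{"method": "carry_out", "body": {
  "deltas": [
    {"x": 0,"y": 0,"z": 0.3,"wx": 0,"wy": 0,"wz": 0,"jaw": 0},
    {"x": 0,"y": 0,"z": 0.3,"wx": 0,"wy": 0,"wz": 0,"jaw": 0},
    {"x": 0,"y": 0,"z": 0.3,"wx": 0,"wy": 0,"wz": 0,"jaw": 0},
    {"x": 0,"y": 0,"z": 0.3,"wx": 0,"wy": 0,"wz": 0,"jaw": 0},
    {"x": 0,"y": 0,"z": 0.2,"wx": 0,"wy": 0,"wz": 0,"jaw": 0},
    {"x": 0,"y": 0,"z": 0.2,"wx": 0,"wy": 0,"wz": 0,"jaw": 0},
    {"x": 0,"y": 0,"z": 0.1,"wx": 0,"wy": 0,"wz": 0,"jaw": 0},
    {"x": 0,"y": 0,"z": 0.1,"wx": 0,"wy": 0,"wz": 0,"jaw": 0}
  ]
}}

```text
time_s: 38.47
ee_pos: [0.4464, 0.2274, 0.1045]
eef_rot: [3.142, -0.0, 1.606]
force: [-0.1, -0.1, -4.8]
grip_width: 0.0115
```

{"method": "carry_out", "body": {
  "deltas": [
    {"x": 0,"y": 0,"z": 0.08,"wx": 0,"wy": 0,"wz": 0,"jaw": 0},
    {"x": 0,"y": 0,"z": 0.06,"wx": 0,"wy": 0,"wz": 0,"jaw": 0},
    {"x": 0,"y": 0,"z": 0.04,"wx": 0,"wy": 0,"wz": 0,"jaw": 0},
    {"x": 0,"y": 0,"z": 0,"wx": 0,"wy": 0,"wz": 0,"jaw": 0}
  ]
}}

```text
time_s: 38.8
ee_pos: [0.4463, 0.2274, 0.101]
eef_rot: [-3.142, -0.0, 1.606]
force: [-0.4, 0.3, -3.2]
grip_width: 0.0113
```

{"method": "carry_out", "body": {
  "deltas": [
    {"x": 0,"y": 0,"z": 0.06,"wx": 0,"wy": 0,"wz": 0,"jaw": 0},
    {"x": 0,"y": 0,"z": 0.05,"wx": 0,"wy": 0,"wz": 0,"jaw": 0},
    {"x": 0,"y": 0,"z": 0,"wx": 0,"wy": 0,"wz": 0,"jaw": 0}
  ]
}}

```text
time_s: 39.05
ee_pos: [0.4463, 0.2274, 0.0988]
eef_rot: [3.141, -0.0, 1.606]
force: [-0.1, 0.2, -3.6]
grip_width: 0.0114
```

{"method": "carry_out", "body": {
  "deltas": [
    {"x": 0,"y": 0,"z": 0.04,"wx": 0,"wy": 0,"wz": 0,"jaw": 0},
    {"x": 0,"y": 0,"z": 0,"wx": 0,"wy": 0,"wz": 0,"jaw": 0}
  ]
}}

```text
time_s: 39.22
ee_pos: [0.4467, 0.2274, 0.0986]
eef_rot: [3.14, -0.0, 1.606]
force: [1.0, -1.7, 1.8]
grip_width: 0.0118
```

{"method": "carry_out", "body": {
  "deltas": [
    {"x": 0,"y": 0,"z": 0,"wx": 0,"wy": 0,"wz": 0,"jaw": 18},
    {"x": 0,"y": 0,"z": 0,"wx": 0,"wy": 0,"wz": 0,"jaw": 30},
    {"x": 0,"y": 0,"z": 0,"wx": 0,"wy": 0,"wz": 0,"jaw": 45},
    {"x": 0,"y": 0,"z": 0,"wx": 0,"wy": 0,"wz": 0,"jaw": 45},
    {"x": 0,"y": 0,"z": 0,"wx": 0,"wy": 0,"wz": 0,"jaw": 45},
    {"x": 0,"y": 0,"z": -0.4,"wx": 0,"wy": 0,"wz": 0,"jaw": 45},
    {"x": 0,"y": 0,"z": -0.9,"wx": 0,"wy": 0,"wz": 0,"jaw": 45},
    {"x": 0,"y": 0,"z": -0.9,"wx": 0,"wy": 0,"wz": 0,"jaw": 45},
    {"x": 0,"y": 0,"z": -0.9,"wx": 0,"wy": 0,"wz": 0,"jaw": 45},
    {"x": 0,"y": 0,"z": -0.9,"wx": 0,"wy": 0,"wz": 0,"jaw": 45},
    {"x": 0,"y": 0,"z": -0.9,"wx": 0,"wy": 0,"wz": 0,"jaw": 45},
    {"x": 0,"y": 0,"z": -0.9,"wx": 0,"wy": 0,"wz": 0,"jaw": 45}
  ]
}}

```text
time_s: 40.22
ee_pos: [0.4462, 0.2274, 0.2156]
eef_rot: [3.141, -0.0, 1.606]
force: [0.2, -0.4, 0.2]
grip_width: 0.0425
```

```bash
python3 look.py w14; python3 plan.py .4416 .349 .22 1.9
python3 - <<'E'
from h import *
import pickle
c=pickle.load(open('w14.pkl','rb'))
a=.036; print('axis pred',w([.5033,.2762,0],a,[-.059,.075,.085]))
for l,z in dict(dial_axis=.085,dial_pointer=.087).items():
    for m in ctrl.mark_of('wrist',l)[:3]: print(l,m['conf'],m['position'],back('',m['position'],z,c)[:2])
im=cv2.imread('pics/w14.png'); 
print(np.round(ctrl.get_obs()['qpos'],2))
E
```

```text
t40.27 pos [0.4472 0.2279 0.2191] rpy [ 3.1367e+00 -1.9000e-03  1.6061e+00] F [0.3 0.  2.7] g 0.0425
total shift [ 6.06 -0.07 -0.03] turn [ 0.06 -0.01 -3.67] min rows 6.063398310953912
axis pred [[0.44163881 0.34902786 0.085     ]]
dial_pointer 0.7 [30.9, 267.0] [0.43270767 0.37908854]
[0.4  0.18 1.64 0.   1.31 0.36]
```

View pics/w14.png

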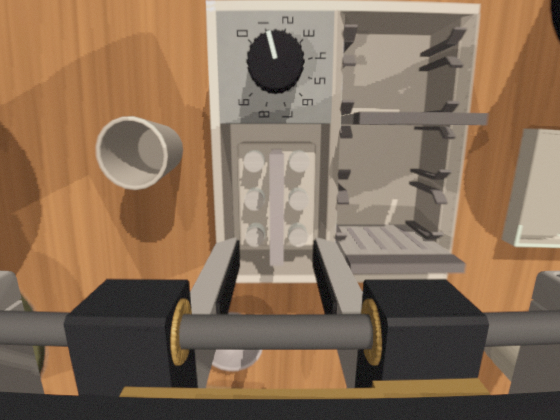

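Run:
```python
from h import *
import pickle
c=pickle.load(open('w14.pkl','rb'))
im=cv2.imread('pics/w14.png'); cv2.imwrite('pics/w14c.png',cv2.resize(im[0:130,210:345],None,fx=5,fy=4.5,interpolation=2))
for q in [(-.022,0),(.022,0),(0,-.022),(0,.022)]:
    print(proj('',[[.4416+q[0],.349+q[1],.123]],c))
print(back('',(60,275.5),.123,c))
```

```text
[[247.64924196  58.94143108]]
[[304.5394729   61.15542711]]
[[275.08818209  89.6812682 ]]
[[277.17641588  29.41734848]]
[0.44112566 0.34897614 0.123     ]
```

View pics/w14c.png

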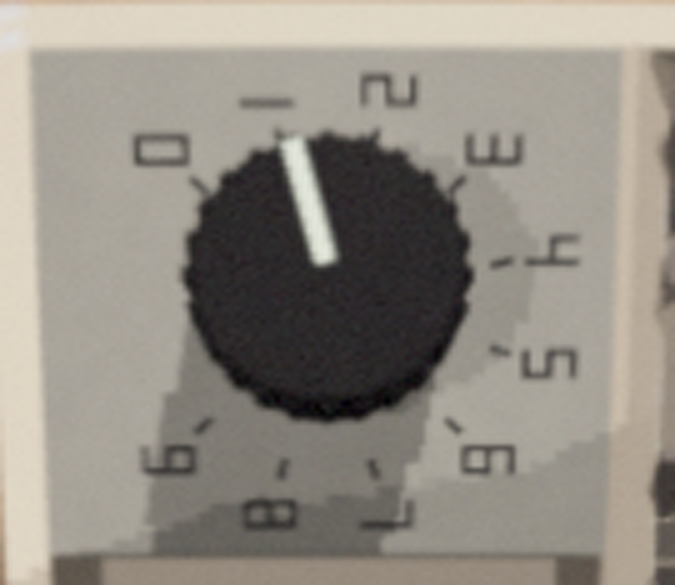

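{"method": "carry_out", "body": {
  "deltas": [
    {"x": 0.5,"y": 0,"z": 0,"wx": 0,"wy": 0,"wz": 0,"jaw": 68},
    {"x": 0.8,"y": 0,"z": 0,"wx": 0,"wy": 0,"wz": 0,"jaw": 68},
    {"x": 0.8,"y": 0,"z": 0,"wx": 0,"wy": 0,"wz": 0,"jaw": 68},
    {"x": 0.8,"y": 0,"z": 0,"wx": 0,"wy": 0,"wz": 0,"jaw": 68},
    {"x": 0.8,"y": 0,"z": 0,"wx": 0,"wy": 0,"wz": 0,"jaw": 68},
    {"x": 0.8,"y": 0,"z": 0,"wx": 0,"wy": 0,"wz": 0,"jaw": 68},
    {"x": 0.8,"y": 0,"z": 0,"wx": 0,"wy": 0,"wz": 0,"jaw": 68},
    {"x": 0.5,"y": 0,"z": 0,"wx": 0,"wy": 0,"wz": 0,"jaw": 68},
    {"x": 0.3,"y": 0,"z": 0,"wx": 0,"wy": 0,"wz": -0.5,"jaw": 68},
    {"x": 0,"y": 0,"z": 0,"wx": 0,"wy": 0,"wz": -1,"jaw": 68},
    {"x": 0,"y": 0,"z": 0,"wx": 0,"wy": 0,"wz": -1,"jaw": 68},
    {"x": 0,"y": 0,"z": 0,"wx": 0,"wy": 0,"wz": -1,"jaw": 68}
  ]
}}

```text
time_s: 41.37
ee_pos: [0.4416, 0.3496, 0.213]
eef_rot: [-3.14, 0.0, 1.89]
force: [-0.4, 0.3, 1.1]
grip_width: 0.064
```

{"method": "carry_out", "body": {
  "deltas": [
    {"x": 0,"y": 0,"z": 0,"wx": 0,"wy": 0,"wz": -1,"jaw": 68},
    {"x": 0,"y": 0,"z": 0,"wx": 0,"wy": 0,"wz": -1,"jaw": 68},
    {"x": 0,"y": 0,"z": 0,"wx": 0,"wy": 0,"wz": -1,"jaw": 68},
    {"x": 0,"y": 0,"z": 0,"wx": 0,"wy": 0,"wz": -1,"jaw": 68},
    {"x": 0,"y": 0,"z": 0,"wx": 0,"wy": 0,"wz": -1,"jaw": 68},
    {"x": 0,"y": 0,"z": 0,"wx": 0,"wy": 0,"wz": -1,"jaw": 68},
    {"x": 0,"y": 0,"z": 0,"wx": 0,"wy": 0,"wz": -1,"jaw": 68},
    {"x": 0,"y": 0,"z": 0,"wx": 0,"wy": 0,"wz": -1,"jaw": 68},
    {"x": 0,"y": 0,"z": 0,"wx": 0,"wy": 0,"wz": -1,"jaw": 68},
    {"x": 0,"y": 0,"z": 0,"wx": 0,"wy": 0,"wz": 0,"jaw": 68}
  ]
}}

```text
time_s: 42.2
ee_pos: [0.4417, 0.3495, 0.2132]
eef_rot: [-3.14, -0.001, 2.61]
force: [0.4, -0.3, -0.8]
grip_width: 0.0639
```

```bash
python3 plan.py .4414 .3493 .095 2.6; python3 look.py w15; python3 -c "
from h import *
print(ctrl.get_obs()['qpos'])"
```

```text
t42.20 pos [0.4417 0.3495 0.2132] rpy [-3.1404e+00 -6.0000e-04  2.6098e+00] F [ 0.4 -0.3 -0.8] g 0.0639
total shift [ 0.01 -0.01  5.91] turn [-0.01 -0.01  0.12] min rows 5.909522747582355
[ 6.04230125e-01  3.24272006e-01  1.47070292e+00  1.44207218e-05
  1.34779682e+00 -4.29800271e-01]
```

View pics/w15.png

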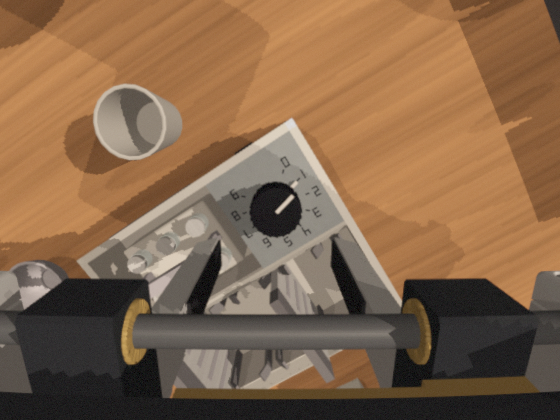

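{"method": "carry_out", "body": {
  "deltas": [
    {"x": 0,"y": 0,"z": 0.4,"wx": 0,"wy": 0,"wz": 0,"jaw": 68},
    {"x": 0,"y": 0,"z": 0.6,"wx": 0,"wy": 0,"wz": 0,"jaw": 68},
    {"x": 0,"y": 0,"z": 0.6,"wx": 0,"wy": 0,"wz": 0,"jaw": 68},
    {"x": 0,"y": 0,"z": 0.6,"wx": 0,"wy": 0,"wz": 0,"jaw": 68},
    {"x": 0,"y": 0,"z": 0.6,"wx": 0,"wy": 0,"wz": 0,"jaw": 68},
    {"x": 0,"y": 0,"z": 0.6,"wx": 0,"wy": 0,"wz": 0,"jaw": 68},
    {"x": 0,"y": 0,"z": 0.6,"wx": 0,"wy": 0,"wz": 0,"jaw": 68},
    {"x": 0,"y": 0,"z": 0.6,"wx": 0,"wy": 0,"wz": 0,"jaw": 68},
    {"x": 0,"y": 0,"z": 0.5,"wx": 0,"wy": 0,"wz": 0,"jaw": 68},
    {"x": 0,"y": 0,"z": 0.4,"wx": 0,"wy": 0,"wz": 0,"jaw": 68},
    {"x": 0,"y": 0,"z": 0.2,"wx": 0,"wy": 0,"wz": 0,"jaw": 68},
    {"x": 0,"y": 0,"z": 0,"wx": 0,"wy": 0,"wz": 0,"jaw": 68}
  ]
}}

```text
time_s: 43.25
ee_pos: [0.4418, 0.3491, 0.0991]
eef_rot: [-3.141, -0.001, 2.606]
force: [-0.6, -0.2, 0.2]
grip_width: 0.064
```

{"method": "carry_out", "body": {
  "deltas": [
    {"x": 0,"y": 0,"z": 0,"wx": 0,"wy": 0,"wz": 0,"jaw": 30},
    {"x": 0,"y": 0,"z": 0,"wx": 0,"wy": 0,"wz": 0,"jaw": 30},
    {"x": 0,"y": 0,"z": 0,"wx": 0,"wy": 0,"wz": 0,"jaw": 30},
    {"x": 0,"y": 0,"z": 0,"wx": 0,"wy": 0,"wz": 0,"jaw": 30},
    {"x": 0,"y": 0,"z": 0,"wx": 0,"wy": 0,"wz": 0,"jaw": 30},
    {"x": 0,"y": 0,"z": 0,"wx": 0,"wy": 0,"wz": 0,"jaw": 30}
  ],
  "squeeze": 25
}}

```text
time_s: 43.75
ee_pos: [0.4419, 0.3489, 0.1006]
eef_rot: [-3.141, 0.0, 2.606]
force: [-4.3, -4.8, 5.2]
grip_width: 0.0437
```

{"method": "carry_out", "body": {
  "deltas": [
    {"x": 0,"y": 0,"z": 0,"wx": 0,"wy": 0,"wz": 0.6,"jaw": 30},
    {"x": 0,"y": 0,"z": 0,"wx": 0,"wy": 0,"wz": 0.8,"jaw": 30},
    {"x": 0,"y": 0,"z": 0,"wx": 0,"wy": 0,"wz": 0.8,"jaw": 30},
    {"x": 0,"y": 0,"z": 0,"wx": 0,"wy": 0,"wz": 0.8,"jaw": 30},
    {"x": 0,"y": 0,"z": 0,"wx": 0,"wy": 0,"wz": 0.8,"jaw": 30},
    {"x": 0,"y": 0,"z": 0,"wx": 0,"wy": 0,"wz": 0.8,"jaw": 30}
  ]
}}

```text
time_s: 44.25
ee_pos: [0.4418, 0.3488, 0.1007]
eef_rot: [-3.141, 0.001, 2.235]
force: [-4.6, -5.8, 5.6]
grip_width: 0.0436
```

{"method": "carry_out", "body": {
  "deltas": [
    {"x": 0,"y": 0,"z": 0,"wx": 0,"wy": 0,"wz": 0.9,"jaw": 30},
    {"x": 0,"y": 0,"z": 0,"wx": 0,"wy": 0,"wz": 0.9,"jaw": 30},
    {"x": 0,"y": 0,"z": 0,"wx": 0,"wy": 0,"wz": 0.9,"jaw": 30},
    {"x": 0,"y": 0,"z": 0,"wx": 0,"wy": 0,"wz": 0.9,"jaw": 30},
    {"x": 0,"y": 0,"z": 0,"wx": 0,"wy": 0,"wz": 0.9,"jaw": 30},
    {"x": 0,"y": 0,"z": 0,"wx": 0,"wy": 0,"wz": 0.9,"jaw": 30},
    {"x": 0,"y": 0,"z": 0,"wx": 0,"wy": 0,"wz": 0.9,"jaw": 30},
    {"x": 0,"y": 0,"z": 0,"wx": 0,"wy": 0,"wz": 0.9,"jaw": 30},
    {"x": 0,"y": 0,"z": 0,"wx": 0,"wy": 0,"wz": 0.9,"jaw": 30},
    {"x": 0,"y": 0,"z": 0,"wx": 0,"wy": 0,"wz": 0.9,"jaw": 30},
    {"x": 0,"y": 0,"z": 0,"wx": 0,"wy": 0,"wz": 0.9,"jaw": 30},
    {"x": 0,"y": 0,"z": 0,"wx": 0,"wy": 0,"wz": 0.9,"jaw": 30}
  ]
}}

```text
time_s: 45.25
ee_pos: [0.4415, 0.3487, 0.1006]
eef_rot: [-3.141, 0.002, 1.371]
force: [-8.2, -7.0, 8.1]
grip_width: 0.0435
```

{"method": "carry_out", "body": {
  "deltas": [
    {"x": 0,"y": 0,"z": 0,"wx": 0,"wy": 0,"wz": 0.9,"jaw": 30},
    {"x": 0,"y": 0,"z": 0,"wx": 0,"wy": 0,"wz": 0.9,"jaw": 30},
    {"x": 0,"y": 0,"z": 0,"wx": 0,"wy": 0,"wz": 0.9,"jaw": 30},
    {"x": 0,"y": 0,"z": 0,"wx": 0,"wy": 0,"wz": 0.9,"jaw": 30},
    {"x": 0,"y": 0,"z": 0,"wx": 0,"wy": 0,"wz": 0.9,"jaw": 30},
    {"x": 0,"y": 0,"z": 0,"wx": 0,"wy": 0,"wz": 0.9,"jaw": 30},
    {"x": 0,"y": 0,"z": 0,"wx": 0,"wy": 0,"wz": 0.9,"jaw": 30},
    {"x": 0,"y": 0,"z": 0,"wx": 0,"wy": 0,"wz": 0.9,"jaw": 30},
    {"x": 0,"y": 0,"z": 0,"wx": 0,"wy": 0,"wz": 0.9,"jaw": 30},
    {"x": 0,"y": 0,"z": 0,"wx": 0,"wy": 0,"wz": 0.9,"jaw": 30},
    {"x": 0,"y": 0,"z": 0,"wx": 0,"wy": 0,"wz": 0.9,"jaw": 30},
    {"x": 0,"y": 0,"z": 0,"wx": 0,"wy": 0,"wz": 0.6,"jaw": 30}
  ]
}}

```text
time_s: 46.25
ee_pos: [0.4412, 0.3488, 0.1006]
eef_rot: [3.141, 0.002, 0.53]
force: [-8.8, -5.9, 8.5]
grip_width: 0.0437
```

```bash
python3 plan.py .4414 .3493 .1 .512; python3 look.py w16
```

```text
t46.25 pos [0.4412 0.3488 0.1006] rpy [3.1414e+00 2.2000e-03 5.3020e-01] F [-8.8 -5.9  8.5] g 0.0437
total shift [ 0.02 -0.02  0.03] turn [0.   0.03 0.23] min rows 0.22746255844861688
```

View pics/w16.png

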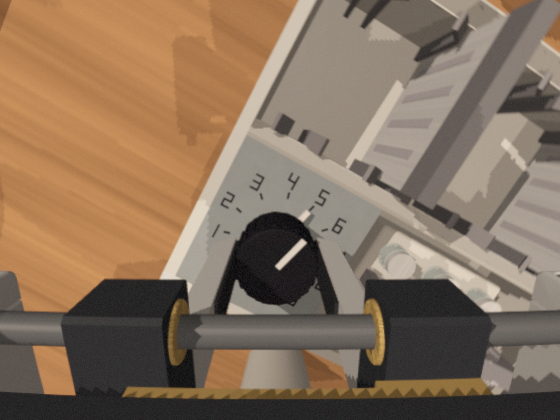

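{"method": "carry_out", "body": {
  "deltas": [
    {"x": 0,"y": 0,"z": 0,"wx": 0,"wy": 0,"wz": 0.2,"jaw": 30},
    {"x": 0,"y": 0,"z": 0,"wx": 0,"wy": 0,"wz": 0,"jaw": 30},
    {"x": 0,"y": 0,"z": 0,"wx": 0,"wy": 0,"wz": 0,"jaw": 55},
    {"x": 0,"y": 0,"z": 0,"wx": 0,"wy": 0,"wz": 0,"jaw": 65},
    {"x": 0,"y": 0,"z": 0,"wx": 0,"wy": 0,"wz": 0,"jaw": 65},
    {"x": 0,"y": 0,"z": 0,"wx": 0,"wy": 0,"wz": 0,"jaw": 65},
    {"x": 0,"y": 0,"z": -0.5,"wx": 0,"wy": 0,"wz": 0,"jaw": 65},
    {"x": 0,"y": 0,"z": -0.9,"wx": 0,"wy": 0,"wz": 0,"jaw": 65},
    {"x": 0,"y": 0,"z": -0.9,"wx": 0,"wy": 0,"wz": 0,"jaw": 65},
    {"x": 0,"y": 0,"z": -0.9,"wx": 0,"wy": 0,"wz": 0,"jaw": 65},
    {"x": 0,"y": 0,"z": -0.9,"wx": 0,"wy": 0,"wz": 0,"jaw": 65},
    {"x": 0,"y": 0,"z": -0.9,"wx": 0,"wy": 0,"wz": 0,"jaw": 65}
  ]
}}

```text
time_s: 47.3
ee_pos: [0.442, 0.3493, 0.2018]
eef_rot: [-3.142, -0.001, 0.518]
force: [-0.8, 0.0, 0.3]
grip_width: 0.0609
```

{"method": "carry_out", "body": {
  "deltas": [
    {"x": -0.4,"y": 0,"z": -0.9,"wx": 0,"wy": 0,"wz": 0,"jaw": 65},
    {"x": -0.8,"y": 0,"z": -0.9,"wx": 0,"wy": 0,"wz": 0,"jaw": 65},
    {"x": -0.8,"y": 0,"z": -0.5,"wx": 0,"wy": 0,"wz": 0,"jaw": 65},
    {"x": -0.8,"y": 0,"z": 0,"wx": 0,"wy": 0,"wz": 0,"jaw": 65},
    {"x": 0,"y": 0,"z": 0,"wx": 0,"wy": 0,"wz": 0,"jaw": 65},
    {"x": 0,"y": 0,"z": 0,"wx": 0,"wy": 0,"wz": 0,"jaw": 65}
  ]
}}

```text
time_s: 47.8
ee_pos: [0.3933, 0.3216, 0.247]
eef_rot: [-3.142, -0.001, 0.518]
force: [-0.4, -0.8, -0.1]
grip_width: 0.0613
```

```bash
python3 look.py w17; python3 look.py s17 scene; python3 look.py t17 top; python3 -c "
import ov
ov.ov('w17',.5033,.2762,.036,'ov17',roi=(0,0,560,420),s=1.4)"
```

```text
(no output)
```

View pics/ov17.png

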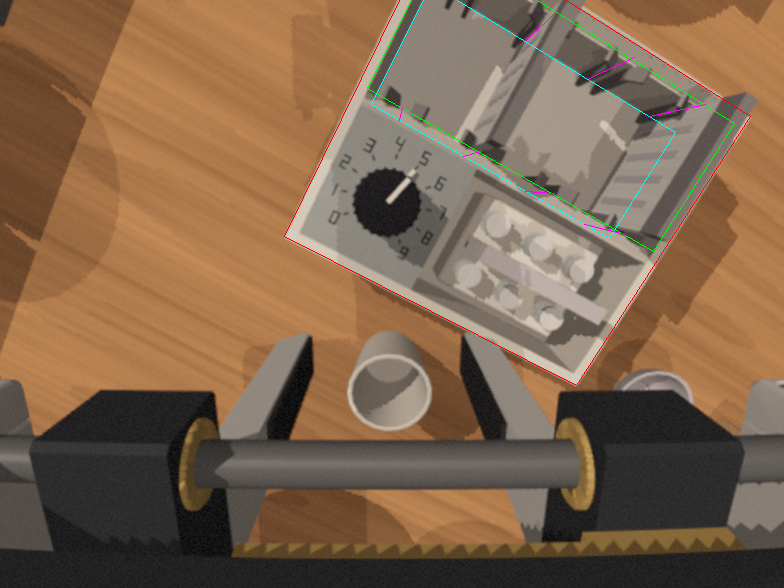

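View pics/s17.png

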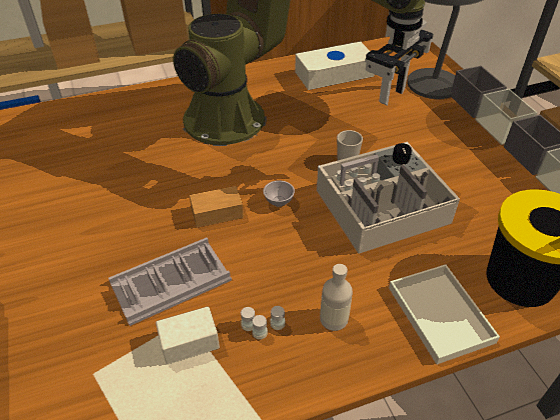

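View pics/t17.png

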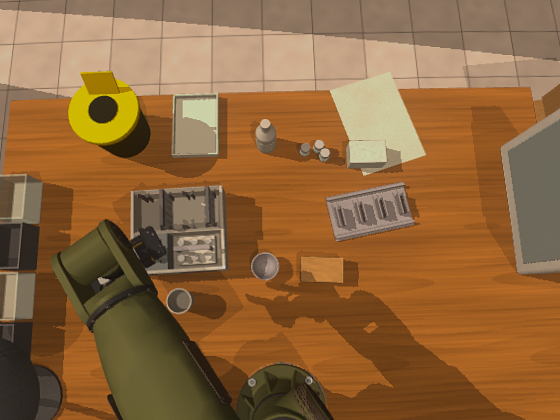

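```bash
python3 -c "
from h import *
print(ctrl.hand_in())"
```

```text
the job is handed in; nothing more can be done
None
```

The job is done and handed in after about 48 s of the 210 s allowed.

- **Plates:** only two were present. I lowered one into the third guide pair and one into the first. Each went down slowly until floor contact showed as a force of about 6–9 N, with the tool at the predicted seated height to within half a millimetre. The stand is now empty.
- **Caddy:** I lifted it by its handle and set it upright in the middle of the front well. The final picture shows clearance on all sides.
- **Dial:** I turned it from 1 to 5. After letting go, the pointer sits on the 5 mark.

In the last wrist, scene and top pictures the plates, caddy and dial are as asked. The other things on the desk look unmoved, and the gripper is clear of everything. None of the checks failed. The largest force I read was about 14 N, while turning the dial. The hand-in gave no verdict.

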